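# Right the toppled toner bottles and close up the supply rack

### The job

The toner bottles have been knocked over on the copy-room counter. Slide the supply rack's pusher all the way back, stand every toner bottle upright, cap up, in the rack's lane, then slide the pusher up until you feel that it has closed the bottles into one snug row against the end wall. Do not force it, and leave the other things on the counter where they are.

Things in the scene. Friction and masses are not known exactly. Their poses are not given: they have to be found in the camera images.
- rack: dark steel rack fixed to the counter: straight open lane 60 mm wide (5 mm to spare each side of a squarely set bottle), side rails 14 mm high, 8 mm thick, floor 6 mm above the counter. Origin on the counter under the lane's middle line; y runs along the lane to the end wall (80 mm high, inner face at y = +165 mm), x across, z up. Rails from y = -192 to +178 mm
- rack_stop (a point): point on the lane floor (6 mm above the counter) at the middle of the end wall's inner face; axes as the rack's. A bottle that touches the wall has its origin at y = -25 mm here, the next in a snug row at -75 mm, and so on
- pusher (a joint): aluminium pusher that slides along the lane: 0 m = all the way back (its face 270 mm from the end wall), grows to 0.22 m as it slides towards the end wall; it moves with about 1 N of friction and stays where it is left. Starts part way along
- pusher_face (a point): centre of the lower edge of the pusher's flat front face (52 mm wide, reaching 70 mm above the counter), which presses the bottles; axes as the rack's
- pusher_grip (a point): point on the axis of the pusher's upright black handle (cylinder 22 mm across, top 104 mm above the counter), 90 mm above the counter and 57 mm behind the face; room to pinch it from above across the lane (along the rack's x)
- bottle_a: toner bottle, lying on its side at the start: square grey plastic body 50 x 50 x 92 mm, round black cap on top (32 mm across, 34 mm tall), 126 mm overall, 0.15 to 0.31 kg. Origin at the centre of its bottom face, z along the bottle towards the cap (up when it stands), x and y normal to its flat sides. None if absent
- bottle_b: toner bottle, lying on its side at the start: square grey plastic body 50 x 50 x 92 mm, round black cap on top (32 mm across, 34 mm tall), 126 mm overall, 0.15 to 0.31 kg. Origin at the centre of its bottom face, z along the bottle towards the cap (up when it stands), x and y normal to its flat sides. None if absent
- bottle_c: toner bottle, lying on its side at the start: square grey plastic body 50 x 50 x 92 mm, round black cap on top (32 mm across, 34 mm tall), 126 mm overall, 0.15 to 0.31 kg. Origin at the centre of its bottom face, z along the bottle towards the cap (up when it stands), x and y normal to its flat sides. None if absent
- bottle_d: toner bottle, lying on its side at the start: square grey plastic body 50 x 50 x 92 mm, round black cap on top (32 mm across, 34 mm tall), 126 mm overall, 0.15 to 0.31 kg. Origin at the centre of its bottom face, z along the bottle towards the cap (up when it stands), x and y normal to its flat sides. None if absent
- tape_roll: bystander: roll of brown tape lying flat, 72 mm across, 20 mm high; origin under its centre
- mug: bystander: white mug, 80 mm across, 92 mm high; origin under its centre
- stapler: bystander: black stapler 130 mm long, 50 mm high; origin under its centre
- pen_cup: bystander: dark pen cup 76 mm across, 140 mm high with pens; origin under its centre
- hole_punch: bystander: black hole punch 80 x 110 mm, 65 mm high; origin under its centre
- clip_box: bystander: cardboard clip box 60 x 45 mm, 22 mm high; origin under its centre
Things that resemble listed ones, but are neither listed nor needed, are in the scene too. Leave any green or purple look-alike of the bottle_a alone.

How it is judged:
On the way, in this order (a step that is already met when the one before it is completed fails the run):
1. the pusher is slid all the way back (value of joint pusher below 0.012 m), for 0.1 s.
2. every toner bottle stands upright in the lane between the pusher and the end wall (angle between each of bottle_a, bottle_b, bottle_c, bottle_d's own z axis and vertical below 0.12 rad and x of bottle_a in the frame of rack_stop between -0.014 and 0.014 m and z of bottle_a in the frame of rack_stop between -0.006 and 0.006 m and y of bottle_a in the frame of rack_stop between -0.262 and -0.018 m and x of bottle_b in the frame of rack_stop between -0.014 and 0.014 m and z of bottle_b in the frame of rack_stop between -0.006 and 0.006 m and y of bottle_b in the frame of rack_stop between -0.262 and -0.018 m and x of bottle_c in the frame of rack_stop between -0.014 and 0.014 m and z of bottle_c in the frame of rack_stop between -0.006 and 0.006 m and y of bottle_c in the frame of rack_stop between -0.262 and -0.018 m and x of bottle_d in the frame of rack_stop between -0.014 and 0.014 m and z of bottle_d in the frame of rack_stop between -0.006 and 0.006 m and y of bottle_d in the frame of rack_stop between -0.262 and -0.018 m), for 0.3 s.
3. the pusher has closed the bottles into one snug row against the end wall ((y of bottle_a in the frame of rack_stop between -0.031 and -0.019 m or (y of bottle_a in the frame of rack_stop between -0.084 and -0.069 m and (y of bottle_b in the frame of rack_stop between -0.031 and -0.019 m or y of bottle_c in the frame of rack_stop between -0.031 and -0.019 m or y of bottle_d in the frame of rack_stop between -0.031 and -0.019 m)) or (y of bottle_a in the frame of rack_stop between -0.137 and -0.119 m and (y of bottle_b in the frame of rack_stop between -0.084 and -0.069 m or y of bottle_c in the frame of rack_stop between -0.084 and -0.069 m or y of bottle_d in the frame of rack_stop between -0.084 and -0.069 m)) or (y of bottle_a in the frame of rack_stop between -0.19 and -0.169 m and (y of bottle_b in the frame of rack_stop between -0.137 and -0.119 m or y of bottle_c in the frame of rack_stop between -0.137 and -0.119 m or y of bottle_d in the frame of rack_stop between -0.137 and -0.119 m))) and (y of bottle_b in the frame of rack_stop between -0.031 and -0.019 m or (y of bottle_b in the frame of rack_stop between -0.084 and -0.069 m and (y of bottle_a in the frame of rack_stop between -0.031 and -0.019 m or y of bottle_c in the frame of rack_stop between -0.031 and -0.019 m or y of bottle_d in the frame of rack_stop between -0.031 and -0.019 m)) or (y of bottle_b in the frame of rack_stop between -0.137 and -0.119 m and (y of bottle_a in the frame of rack_stop between -0.084 and -0.069 m or y of bottle_c in the frame of rack_stop between -0.084 and -0.069 m or y of bottle_d in the frame of rack_stop between -0.084 and -0.069 m)) or (y of bottle_b in the frame of rack_stop between -0.19 and -0.169 m and (y of bottle_a in the frame of rack_stop between -0.137 and -0.119 m or y of bottle_c in the frame of rack_stop between -0.137 and -0.119 m or y of bottle_d in the frame of rack_stop between -0.137 and -0.119 m))) and (y of bottle_c in the frame of rack_stop between -0.031 and -0.019 m or (y of bottle_c in the frame of rack_stop between -0.084 and -0.069 m and (y of bottle_a in the frame of rack_stop between -0.031 and -0.019 m or y of bottle_b in the frame of rack_stop between -0.031 and -0.019 m or y of bottle_d in the frame of rack_stop between -0.031 and -0.019 m)) or (y of bottle_c in the frame of rack_stop between -0.137 and -0.119 m and (y of bottle_a in the frame of rack_stop between -0.084 and -0.069 m or y of bottle_b in the frame of rack_stop between -0.084 and -0.069 m or y of bottle_d in the frame of rack_stop between -0.084 and -0.069 m)) or (y of bottle_c in the frame of rack_stop between -0.19 and -0.169 m and (y of bottle_a in the frame of rack_stop between -0.137 and -0.119 m or y of bottle_b in the frame of rack_stop between -0.137 and -0.119 m or y of bottle_d in the frame of rack_stop between -0.137 and -0.119 m))) and (y of bottle_d in the frame of rack_stop between -0.031 and -0.019 m or (y of bottle_d in the frame of rack_stop between -0.084 and -0.069 m and (y of bottle_a in the frame of rack_stop between -0.031 and -0.019 m or y of bottle_b in the frame of rack_stop between -0.031 and -0.019 m or y of bottle_c in the frame of rack_stop between -0.031 and -0.019 m)) or (y of bottle_d in the frame of rack_stop between -0.137 and -0.119 m and (y of bottle_a in the frame of rack_stop between -0.084 and -0.069 m or y of bottle_b in the frame of rack_stop between -0.084 and -0.069 m or y of bottle_c in the frame of rack_stop between -0.084 and -0.069 m)) or (y of bottle_d in the frame of rack_stop between -0.19 and -0.169 m and (y of bottle_a in the frame of rack_stop between -0.137 and -0.119 m or y of bottle_b in the frame of rack_stop between -0.137 and -0.119 m or y of bottle_c in the frame of rack_stop between -0.137 and -0.119 m))) and y of any of bottle_a, bottle_b, bottle_c, bottle_d in the frame of pusher_face below 0.031 m), for 0.2 s.
At the end, for the whole second after the job is handed in: every toner bottle present stands cap up (within 7 degrees) on the lane floor, at rest; the row is closed up against the end wall (first bottle within 6 mm of touching it, each further place at most 3 mm looser) and the pusher's face is within 6 mm of the last bottle (all of step 2 and all of step 3 and linear speed of each of bottle_a, bottle_b, bottle_c, bottle_d below 0.02 m/s).
It fails at once if a bystander is moved more than 40 mm (distance of any of tape_roll, mug, stapler, pen_cup, hole_punch, clip_box from where it was at the start of the episode above 0.04 m).
It fails at once if the pusher is forced against a bottle with more than 40 N (contact force between pusher and bottle_a above 40 N or contact force between pusher and bottle_b above 40 N or contact force between pusher and bottle_c above 40 N or contact force between pusher and bottle_d above 40 N).
Of bottle_a, bottle_b, bottle_c, bottle_d only 2 to 4 are there at a start; the rules pass over those that are not, and their reading is None.
At some moment in a run one of bottle_a, bottle_b, bottle_c, bottle_d may be knocked a few centimetres aside while the robot is not near it.
Once in a run the grip may slacken for a moment while it holds something.
It also fails if it takes over 210 s, if anything falls off the work surface, if the arm or the gripper's body presses on something with over 40 N, if the wrist force passes 120 N, or if a joint passes its speed limit or range.

### The arm

A 6-joint arm with a two-finger parallel gripper is mounted at the origin on the work surface. World frame = base frame: x ahead of the robot, y to its left, z up, the work surface at z = 0. Lengths are in m, angles in rad, forces in N, time in s.
With the tool pointing down it reaches from about 0.25 to 0.725 m from the base axis. Payload 9.7 kg.
Tool frame: the origin (TCP) lies at the very end of the fingers, on their centre line; the grasp point (between the pads) lies 19 mm behind it; z points along the fingers, y is the line along which they close (so a half turn about z gives the same grasp; the last joint's range is limited). The gripper opens to 85 mm and grips with 20 to 120 N. Pads are 22 mm wide; open, the fingers measure 114 mm over their backs; the gripper's body (76 mm by 85 mm) begins 54 mm behind the grasp point. The pads swing forward as they close: fully open they stand 13 mm farther back than shut.
Start: joints at [1.117, 0.087, 0.176, 1.66, 0, 1.571], TCP at [0.241, 0.494, 0.231] pointing down, gripper open.
Joint ranges: [-3.13, 3.13], [-0.85, 1.81], [-1.15, 1.24], [-2.2, 2.28], [-1.44, 1.52], [-3.14, 3.14]. Speed limits (rad/s): [2.22, 2.22, 2.57, 3.14, 3.14, 3.14].

### API

Orientations are given as a rotation vector (axis times angle).
In Python, from bench import manip gives the robot as it stands.
- The arm moves only by the tool servo_tool, never from a script. Its argument "deltas" is a list of rows, each a list of 3 entries, a list of its own where there are three numbers: the shift along the tool's x, y, z normalised to -1 to 1, where 1 is 60 cm, then the turn, a rotation vector about the tool's x, y, z normalised to -1 to 1, where 1 is 120 degrees, then the opening, from 0 (shut) to 1 (fully open). In form: [[[x, y, z], [ax, ay, az], grip], ...]. A call has 1 to 5 rows; each row shifts and turns the commanded pose from where the row before left it, along the tool's axes as they then stand; what a row does not reach is not made up. A row lasts 1/10 s, in which the tool goes at most 50 mm and 8.59 degrees, less where a joint would pass 70% of its speed; a pose out of reach is approached as far as the arm can. A call with a number of a shift or a turn outside -1 to 1 is refused whole. A call with a gripper value outside its range is refused whole. The fingers move at their own pace and stop on an object; "force" is the grip in N (left out, the last holds). Time passes only in rows, so rows that do not move let the fingers close. It gives the time, the measured TCP pose, the force, the opening and the grip force at its end, in the units of the state.
- manip.sense(): the state, without advancing time (a new reading comes with each control period).
- manip.read_camera(name): name is "side" or "top" or "wrist"; returns the picture (400x640x3 uint8, red, green, blue); there is no depth.
- manip.camera_info(name): a dict with "fx", "fy", "cx", "cy" (pixels), "camera_from_world" (4x4, takes a point from world to camera coordinates); the wrist camera has in their place "hand_eye" (4x4, takes a point from camera to tool coordinates, whose origin is the TCP and whose axes are the flange's). Camera axes: x right, y down, z forward; pixel columns grow to the right and rows downward; lengths in m; the calibration is good to about 2 mm. A picture is of the moment at which its call begins: read the wrist's pose just before it. camera_info takes no time and is no camera call.
- manip.hand_in(): hands the job in; it is judged then, once.
Trained networks look in the newest picture that a camera, given by its name, has taken for a name from the list of things; names that differ only in an ending like _2 or _b are one class to them, and where a whole thing is asked for, a point or a joint stands for the part that bears it (a point fixed in the world has none). Each returns a list of dicts, best first, with "conf" (0 to 1); they miss things now and then, are a little off and sometimes report something else, mostly with a low value. They report only what shows in the picture. A call takes as long as a camera call. They do not tell look-alikes from the thing itself.
- manip.trace(camera, target): "pixels" (400x640 bool, what is visible of it) and "box" ([centre column, centre row, width, height] in pixels, round what is visible of it).
The state is a dict: "time_s": time; "q": joint angles; "qd": joint speeds; "joint_torque": joint torques, N m; "ee_pos": TCP position; "eef_rot": TCP orientation; "wrist_force": force on the tool from outside, world axes, zero at the start; "moment": the same for the moment, N m; "width": opening from 0.0 (shut) to 1.0 (fully open); "grasp_force": force on a finger pad.
Only numpy, scipy, OpenCV 4.12 (cv2) and the standard library are available. Lean on these libraries where they do the work, as an engineer would, in place of code of your own. Each camera call takes 0.05 s, during which the arm holds its last target. There are 200 camera calls.

## Working session

There is one attempt and no reset: what is moved stays moved. The work goes in short steps, Python scripts to look and compute and a tool call to move; the robot and the scene stay as the last step left them, time stands still between calls to the robot, and variables do not carry over. Pictures are saved under pics/ and viewed, at most 16 in all, crops included, and the job is handed in when it is done.

Besides the shell and the picture viewer there is one more tool, called after "Call:" as a command line: name --argument value ..., lists and objects as JSON in quotes. servo_tool: Moves the arm, as the interface text tells. Scaled input: -1 to 1 covers 60 cm each way for a shift and 120 degrees each way for a turn. Its arguments: {"type":"object","properties":{"deltas":{"type":"array","items":{"type":"array"}},"force":{"type":"number"}},"required":["deltas"]}

```bash
mkdir -p pics; ls; cat > h.py <<'E'
from bench import manip
import numpy as np, cv2
from scipy.spatial.transform import Rotation as R
def info(n):
    i=manip.camera_info(n)
    K=np.array([[i['fx'],0,i['cx']],[0,i['fy'],i['cy']],[0,0,1.]])
    if 'camera_from_world' in i: T=np.array(i['camera_from_world'])
    else:
        s=manip.sense(); W=np.eye(4); W[:3,:3]=R.from_rotvec(s['eef_rot']).as_matrix(); W[:3,3]=s['ee_pos']
        T=np.linalg.inv(W@np.array(i['hand_eye']))
    return K,T
def proj(K,T,P):
    p=(T[:3,:3]@np.atleast_2d(P).T).T+T[:3,3]; p=p@K.T; return p[:,:2]/p[:,2:]
def back(K,T,uv,z):
    Ti=np.linalg.inv(T); uv=np.atleast_2d(uv)
    d=(np.linalg.inv(K)@np.c_[uv,np.ones(len(uv))].T).T@Ti[:3,:3].T; o=Ti[:3,3]
    return o+d*((z-o[2])/d[:,2:])
def save(n,im): cv2.imwrite('pics/'+n,cv2.cvtColor(im,cv2.COLOR_RGB2BGR))
E
python3 - <<'E'
from h import *
for n in('top','side','wrist'):
    K,T=info(n); save(n+'0.png',manip.read_camera(n)); print(n,K[0,0],K[0,2],K[1,2],np.round(np.linalg.inv(T),3).tolist())
for t in('bottle_a','rack','pusher','mug','stapler','pen_cup','tape_roll','hole_punch','clip_box'):
    for d in manip.trace('top',t): print(t,round(d['conf'],2),np.round(d['box']))
print(manip.sense())
E
```

```text
pics
top 455.95106870786816 316.87492686210004 195.74362632086627 [[0.024, -0.987, 0.156, 0.28], [-1.0, -0.023, 0.012, -0.032], [-0.008, -0.157, -0.988, 1.629], [0.0, 0.0, 0.0, 1.0]]
side 448.9665756360864 318.74550196969614 193.1596672301875 [[0.998, -0.031, 0.056, 0.426], [-0.064, -0.52, 0.852, -1.287], [0.003, -0.853, -0.521, 0.871], [0.0, 0.0, 0.0, 1.0]]
wrist 328.7950556504824 323.28835776974086 200.01687012581598 [[0.439, 0.858, 0.266, 0.172], [0.898, -0.419, -0.13, 0.527], [0.0, 0.296, -0.955, 0.375], [0.0, 0.0, 0.0, 1.0]]
bottle_a 0.76 [378. 226.  37.  24.]
bottle_a 0.73 [425. 209.  38.  20.]
bottle_a 0.71 [396. 172.  42.  19.]
bottle_a 0.69 [381. 271.  40.  21.]
bottle_a 0.68 [310. 211.  39.  16.]
rack 0.6 [228. 202.  83. 100.]
rack 0.58 [310. 211.  37.  18.]
pusher 0.77 [224. 204.  21.  23.]
pusher 0.53 [443. 269.  31.  26.]
mug 0.91 [444. 269.  32.  24.]
mug 0.33 [350. 197.  23.  22.]
stapler 0.93 [254. 237.  37.  19.]
pen_cup 0.94 [281. 133.  21.  28.]
pen_cup 0.67 [226. 206.  27.  25.]
tape_roll 0.71 [352. 197.  17.  21.]
hole_punch 0.56 [323. 129.  32.  27.]
clip_box 0.75 [359. 143.  16.  20.]
{'time_s': 0.6, 'q': array([1.11697121e+00, 8.68478741e-02, 1.75894558e-01, 1.65982688e+00,
       4.01249285e-06, 1.57080441e+00]), 'qd': array([-0.00132712,  0.00185469, -0.00144007, -0.00025844, -0.0010009 ,
       -0.00021795]), 'joint_torque': array([ 1.52041735e-04, -5.19825268e+01,  4.64687526e+01,  1.40263270e-03,
       -2.29214663e-05,  2.50412128e-06]), 'ee_pos': array([0.24111388, 0.49430975, 0.23131004]), 'eef_rot': array([-7.06777355e-01, -3.06105675e+00, -2.61086178e-05]), 'wrist_force': array([-0.1585295 , -0.0154266 ,  0.44145449]), 'moment': array([-0.03993754,  0.03356171,  0.01184644]), 'grasp_force': 0.0, 'width': 0.9992111377548899}
```

```bash
python3 - <<'E'
import cv2
im=cv2.imread('pics/top0.png'); c=im[90:310,170:490]; cv2.imwrite('pics/topc.png',cv2.resize(c,(800,550),interpolation=cv2.INTER_CUBIC))
E
```

```text
(no output)
```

View pics/topc.png

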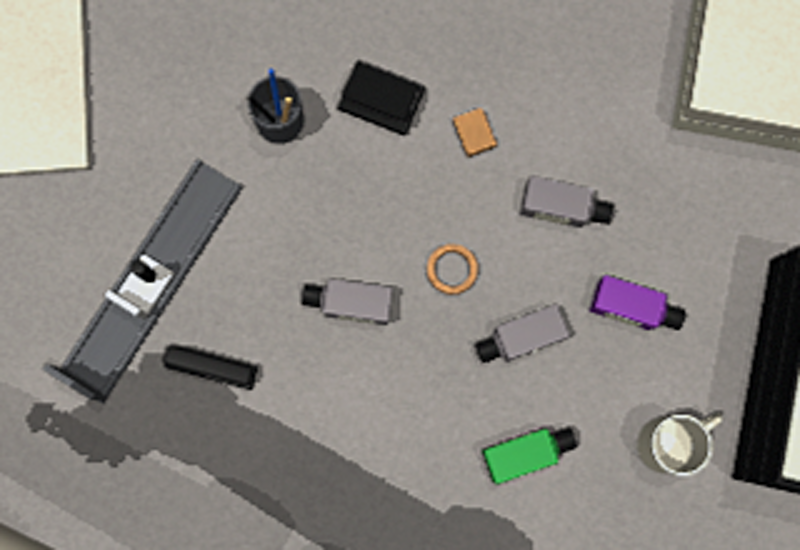

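View pics/side0.png

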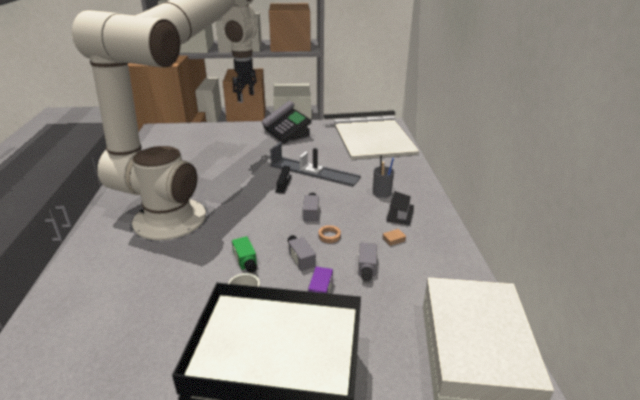

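The top view shows three grey bottles at full-image pixels (310,211), (396,172) and (380,225), with purple and green decoys to leave alone. The rack's end wall is at the lower left, around (202,243). Next I'll turn these into coarse poses.

```bash
python3 - <<'E'
from h import *
K,T=info('top')
f=lambda c:(170+c[0]/2.5,90+c[1]/2.5)
for n,c,z in[('open L',(200,160),.014),('open R',(242,185),.014),('wall L',(50,368),.08),('wall R',(103,400),.08),
 ('b1 top c',(358,301),.05),('b1 cap',(312,295),.03),('b2 c',(560,198),.05),('b2 cap',(603,212),.03),('b3 c',(535,331),.05),('b3 cap',(488,349),.03),('handle',(150,262),.104),('tape',(452,268),0.02)]:
    print(n,np.round(back(K,T,f(c),z)[0],3))
print(np.round(np.array(manip.camera_info('wrist')['hand_eye']),3).tolist())
print(R.from_rotvec(manip.sense()['eef_rot']).as_matrix().round(3).tolist())
E
```

```text
open L [0.684 0.235 0.014]
open R [0.648 0.172 0.014]
wall L [0.372 0.414 0.08 ]
wall R [0.331 0.339 0.08 ]
b1 top c [ 0.478 -0.002  0.05 ]
b1 cap [0.487 0.064 0.03 ]
b2 c [ 0.631 -0.283  0.05 ]
b2 cap [ 0.616 -0.348  0.03 ]
b3 c [ 0.442 -0.248  0.05 ]
b3 cap [ 0.417 -0.185  0.03 ]
handle [0.518 0.281 0.104]
tape [ 0.532 -0.134  0.02 ]
[[-0.001, -0.955, -0.296, 0.076], [1.0, -0.001, 0.001, -0.001], [-0.001, -0.296, 0.955, -0.144], [0.0, 0.0, 0.0, 1.0]]
[[-0.899, 0.438, 0.0], [0.438, 0.899, 0.0], [0.0, 0.0, -1.0]]
```

Call:
servo_tool --deltas '[[[-0.057,-0.012,-0.017],[0,0,0],1],[[-0.057,-0.012,-0.017],[0,0,0],1],[[-0.057,-0.012,-0.017],[0,0,0],1],[[-0.057,-0.012,-0.017],[0,0,0],1],[[-0.057,-0.012,-0.017],[0,0,0],1]]'

```text
time_s: 1.1
ee_pos: [0.3799, 0.386, 0.2828]
eef_rot: [0.706, 3.061, 0.0]
wrist_force: [0.3, 0.3, -1.1]
width: 0.996
grasp_force: 0.0
```

Call:
servo_tool --deltas '[[[-0.057,-0.012,-0.017],[0,0,0],1],[[-0.057,-0.012,-0.017],[0,0,0],1],[[-0.057,-0.012,-0.017],[0,0,0],1],[[-0.057,-0.012,-0.017],[0,0,0],1],[[-0.057,-0.012,-0.017],[0,0,0],1]]'

```text
time_s: 1.6
ee_pos: [0.5179, 0.2786, 0.3338]
eef_rot: [0.707, 3.061, 0.0]
wrist_force: [-0.1, 0.6, 0.5]
width: 1.0
grasp_force: 0.0
```

Call:
servo_tool --deltas '[[[0,0,0],[0,0,0],1],[[0,0,0],[0,0,0],1]]'

```text
time_s: 1.8
ee_pos: [0.5174, 0.2793, 0.333]
eef_rot: [-0.709, -3.06, 0.0]
wrist_force: [0.0, -0.1, -0.5]
width: 1.0
grasp_force: 0.0
```

```bash
python3 - <<'E'
from h import *
s=manip.sense(); print(s['ee_pos'],s['q'])
K,T=info('wrist'); im=manip.read_camera('wrist')
c,s_=np.array([.498,.296,0]),np.deg2rad(151.2)
yd=np.array([np.cos(s_),np.sin(s_),0]); xd=np.array([yd[1],-yd[0],0]);z=np.array([0,0,1])
save('w1raw.png',im)
for x in(-.038,-.03,.03,.038):
    p=proj(K,T,[c+x*xd-.192*yd+.014*z, c+x*xd+.165*yd+.014*z]).astype(int); cv2.line(im,tuple(map(int,p[0])),tuple(map(int,p[1])),(255,0,0),1)
for d in manip.trace('wrist','pusher'): print(d['conf'],d['box'])
save('w1.png',im)
E
```

```text
[0.51743293 0.27929493 0.33300456] [4.94851768e-01 2.56031732e-01 5.72779319e-01 1.88786096e+00
 2.13821618e-04 9.50258683e-01]
0.74 [335.4, 133.1, 43.9, 62.0]
```

View pics/w1.png

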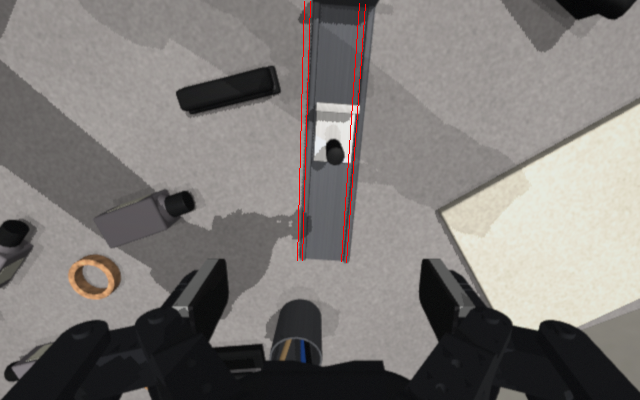

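The overlay sits on the rack at the open end, about (325,260), but drifts roughly 7 px left at the wall, near (340,5). I'll refine the yaw on a rectified patch.

```bash
python3 - <<'E'
from h import *
K,T=info('wrist'); im=cv2.cvtColor(cv2.imread('pics/w1raw.png'),cv2.COLOR_BGR2GRAY)
c,s_=np.array([.498,.296]),np.deg2rad(151.2)
yd=np.array([np.cos(s_),np.sin(s_)]); xd=np.array([yd[1],-yd[0]])
def warp(z,sc=2000):
    # px (u,v)-> rack x=-0.1+u/sc, y=-.22+v/sc
    src=np.float32([[0,0],[400,0],[400,840],[0,840]])
    W=[np.r_[c+(-.1+u/sc)*xd+(-.22+v/sc)*yd,z] for u,v in src]
    H=cv2.getPerspectiveTransform(np.float32(proj(K,T,np.array(W))),src)
    return cv2.warpPerspective(im,H,(400,840))
g=warp(.014); cv2.imwrite('pics/warp.png',cv2.resize(np.rot90(g),(800,381)))
for v in range(60,840,80):
    p=g[v-12:v+12].mean(0); d=np.gradient(cv2.GaussianBlur(p[None],(0,0),2)[0])
    pk=[(round(-100+i/2,1),round(d[i],1)) for i in range(60,340) if abs(d[i])>1.5 and abs(d[i])==abs(d[i-6:i+7]).max()]
    print(round(-220+v/2),pk)
E
```

```text
-190 [(-35.5, np.float64(-3.9)), (-25.5, np.float64(2.5)), (32.0, np.float64(-2.9)), (42.0, np.float64(4.4))]
-150 [(-69.0, np.float64(1.6)), (-55.0, np.float64(2.0)), (-48.0, np.float64(-4.4)), (-35.5, np.float64(-5.6)), (-24.5, np.float64(3.5)), (35.5, np.float64(4.7)), (43.5, np.float64(8.0))]
-110 [(-44.0, np.float64(-3.4)), (-35.0, np.float64(-5.3)), (-23.0, np.float64(2.5)), (33.0, np.float64(-4.8)), (36.5, np.float64(5.3)), (44.5, np.float64(8.3))]
-70 [(-35.0, np.float64(-8.7)), (-22.5, np.float64(3.2)), (34.0, np.float64(-5.3)), (37.5, np.float64(5.3)), (45.5, np.float64(8.2))]
-30 [(-33.5, np.float64(-9.9)), (-19.5, np.float64(9.5)), (-1.0, np.float64(-11.7)), (23.0, np.float64(16.4)), (33.5, np.float64(-17.7)), (46.0, np.float64(7.2))]
10 [(-33.0, np.float64(-9.5)), (-18.5, np.float64(21.9)), (16.0, np.float64(1.6)), (34.5, np.float64(-22.6)), (46.5, np.float64(6.8))]
50 [(-32.0, np.float64(-8.5)), (-19.0, np.float64(5.9)), (36.5, np.float64(-3.8)), (47.5, np.float64(7.1))]
90 [(-31.0, np.float64(-8.1)), (-19.5, np.float64(2.3)), (37.0, np.float64(-6.3)), (48.5, np.float64(6.7))]
130 [(-30.5, np.float64(-7.9)), (-21.5, np.float64(-2.6)), (41.5, np.float64(7.0)), (49.5, np.float64(8.0))]
170 [(-29.0, np.float64(-2.9)), (51.5, np.float64(7.7))]
```

View pics/warp.png

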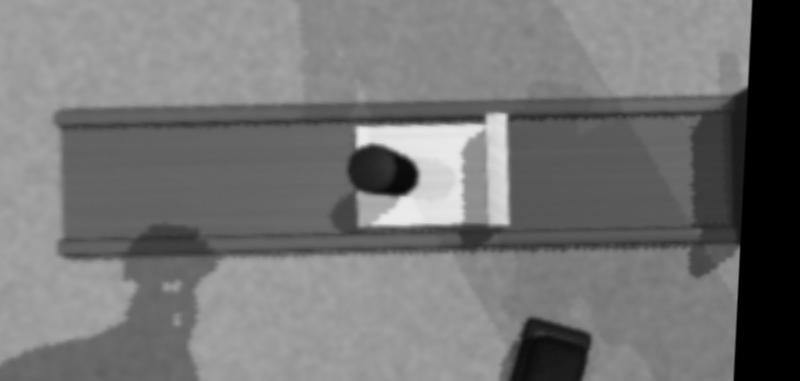

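```bash
cat >> h.py <<'E'
ang=np.deg2rad(150.1); YD=np.array([np.cos(ang),np.sin(ang),0]); XD=np.array([YD[1],-YD[0],0])
a0=np.deg2rad(151.2); y0=np.array([np.cos(a0),np.sin(a0),0]); x0=np.array([y0[1],-y0[0],0])
C=np.array([.498,.296,0])+.0065*x0+.004*y0
def rack(P): P=np.asarray(P)-C; return np.array([P@XD,P@YD,P[2]])
def world(x,y,z): return C+x*XD+y*YD+np.array([0,0,z])
def toolrel(target):  # world point -> shift in tool axes, normalised
    s=manip.sense(); return R.from_rotvec(s['eef_rot']).inv().apply(np.asarray(target)-s['ee_pos'])/.6
def turnrel(Rt): 
    s=manip.sense(); return (R.from_rotvec(s['eef_rot']).inv()*R.from_matrix(Rt)).as_rotvec()/np.deg2rad(120)
E
python3 - <<'E'
from h import *
K,T=info('wrist'); cam=np.linalg.inv(T)[:3,3]
old=np.array([.498,.296,0])
P=old+.0115*x0-.027*y0+[0,0,.014]
h=cam+(P-cam)*(cam[2]-.104)/(cam[2]-.014)
print('C',C,'handle rack',rack(h),h)
# face plate top near the wall side: warp col 487..508 -> front edge
P=old+.007*x0+(-.22+508*1.05/2000)*y0+[0,0,.014]; f=cam+(P-cam)*(cam[2]-.07)/(cam[2]-.014); print('face',rack(f))
s=manip.sense()
t=np.r_[h[:2],.078]; Rt=np.c_[YD,XD,[0,0,-1]]
print(np.linalg.det(Rt), toolrel(t), turnrel(Rt))
E
```

```text
C [0.49762617 0.30362301 0.        ] handle rack [ 0.00118197 -0.01561895  0.104     ] [0.51175538 0.2968618  0.104     ]
face [-0.00234991  0.04330699  0.07      ]
1.0 [0.01900943 0.02178508 0.42506487] [-0.00011944 -0.00021635  0.03270693]
```

Call:
servo_tool --deltas '[[[0.019,0.022,0],[0,0,0.0327],1],[[0,0,0.07],[0,0,0],1],[[0,0,0.07],[0,0,0],1],[[0,0,0.07],[0,0,0],1],[[0,0,0],[0,0,0],1]]'

```text
time_s: 2.4
ee_pos: [0.5088, 0.2959, 0.2005]
eef_rot: [-0.806, -3.028, 0.012]
wrist_force: [0.5, -0.0, -0.1]
width: 1.003
grasp_force: 0.0
```

Call:
servo_tool --deltas '[[[0,0,0.07],[0,0,0],1],[[0,0,0.07],[0,0,0],1],[[0,0,0.05],[0,0,0],1],[[0,0,0.035],[0,0,0],1],[[0,0,0],[0,0,0],1]]'

```text
time_s: 2.9
ee_pos: [0.5116, 0.2969, 0.0718]
eef_rot: [-0.809, -3.034, 0.002]
wrist_force: [0.6, 0.7, -0.4]
width: 0.998
grasp_force: 0.0
```

Call:
servo_tool --deltas '[[[0,0,0],[0,0,0],0],[[0,0,0],[0,0,0],0],[[0,0,0],[0,0,0],0],[[0,0,0],[0,0,0],0],[[0,0,0],[0,0,0],0]]' --force 40

```text
time_s: 3.4
ee_pos: [0.5127, 0.2964, 0.0734]
eef_rot: [0.811, 3.034, 0.0]
wrist_force: [-0.8, -1.4, 3.8]
width: 0.243
grasp_force: 38.9
```

Call:
servo_tool --deltas '[[[0,0,0],[0,0,0],0],[[0,0,0],[0,0,0],0],[[0,0,0],[0,0,0],0],[[0,0,0],[0,0,0],0],[[0,0,0],[0,0,0],0]]'

```text
time_s: 3.9
ee_pos: [0.5127, 0.2964, 0.0734]
eef_rot: [0.811, 3.034, 0.001]
wrist_force: [-1.0, -2.2, 5.8]
width: 0.246
grasp_force: 39.0
```

Call:
servo_tool --deltas '[[[-0.03,0,0],[0,0,0],0],[[-0.03,0,0],[0,0,0],0],[[-0.03,0,0],[0,0,0],0],[[-0.03,0,0],[0,0,0],0],[[-0.03,0,0],[0,0,0],0]]'

```text
time_s: 4.4
ee_pos: [0.5911, 0.251, 0.0734]
eef_rot: [0.811, 3.035, 0.0]
wrist_force: [-2.2, -1.2, 7.0]
width: 0.244
grasp_force: 39.8
```

Call:
servo_tool --deltas '[[[-0.03,0,0],[0,0,0],0],[[-0.03,0,0],[0,0,0],0],[[-0.02,0,0],[0,0,0],0],[[-0.01,0,0],[0,0,0],0],[[0,0,0],[0,0,0],0]]'

```text
time_s: 4.9
ee_pos: [0.6384, 0.2236, 0.0734]
eef_rot: [0.813, 3.033, -0.0]
wrist_force: [-1.8, -3.6, 5.8]
width: 0.247
grasp_force: 39.9
```

Call:
servo_tool --deltas '[[[-0.005,0,0],[0,0,0],0],[[0,0,0],[0,0,0],0],[[0,0,0],[0,0,0],0]]'

```text
time_s: 5.2
ee_pos: [0.6404, 0.2225, 0.0734]
eef_rot: [0.812, 3.033, -0.001]
wrist_force: [-1.8, -2.8, 5.5]
width: 0.242
grasp_force: 39.8
```

Call:
servo_tool --deltas '[[[-0.004,0,0],[0,0,0],0],[[0,0,0],[0,0,0],0],[[0,0,0],[0,0,0],0]]'

```text
time_s: 5.5
ee_pos: [0.6424, 0.2213, 0.0735]
eef_rot: [0.812, 3.034, -0.001]
wrist_force: [-1.5, -3.9, 5.0]
width: 0.246
grasp_force: 39.8
```

Call:
servo_tool --deltas '[[[-0.004,0,0],[0,0,0],0],[[0,0,0],[0,0,0],0],[[0,0,0],[0,0,0],0]]'

```text
time_s: 5.8
ee_pos: [0.6439, 0.2205, 0.0734]
eef_rot: [0.811, 3.035, -0.0]
wrist_force: [-4.7, -2.3, 7.0]
width: 0.244
grasp_force: 40.0
```

Call:
servo_tool --deltas '[[[0.002,0,0],[0,0,0],0.6],[[0,0,0],[0,0,0],0.6],[[0,0,0],[0,0,0],1],[[0,0,0],[0,0,0],1],[[0,0,-0.03],[0,0,0],1]]'

```text
time_s: 6.3
ee_pos: [0.6418, 0.221, 0.0877]
eef_rot: [-0.81, -3.032, 0.004]
wrist_force: [0.5, 0.6, 0.4]
width: 0.999
grasp_force: 0.0
```

Call:
servo_tool --deltas '[[[0,0,-0.08],[0,0,0],1],[[0,0,-0.08],[0,0,0],1],[[0,0,-0.08],[0,0,0],1],[[0,0,-0.08],[0,0,0],1],[[0,0,-0.08],[0,0,0],1]]'

```text
time_s: 6.8
ee_pos: [0.643, 0.2214, 0.3267]
eef_rot: [0.811, 3.033, 0.002]
wrist_force: [1.5, -1.0, 1.8]
width: 1.001
grasp_force: 0.0
```

Call:
servo_tool --deltas '[[[0.05,-0.06,0],[0,0,0],1],[[0.05,-0.06,0],[0,0,0],1],[[0.05,-0.06,0],[0,0,0],1],[[0.05,-0.06,0],[0,0,0],1],[[0.05,-0.06,0],[0,0,0],1]]'

```text
time_s: 7.3
ee_pos: [0.4312, 0.1432, 0.3242]
eef_rot: [0.811, 3.035, 0.0]
wrist_force: [0.6, -0.3, 0.7]
width: 1.005
grasp_force: 0.0
```

Call:
servo_tool --deltas '[[[0,-0.06,0],[0,0,-0.058],1],[[0,-0.06,0],[0,0,-0.058],1],[[0,-0.06,0],[0,0,-0.058],1],[[0,0,0],[0,0,-0.058],1],[[0,0,0],[0,0,-0.058],1]]'

```text
time_s: 7.8
ee_pos: [0.3907, 0.0439, 0.325]
eef_rot: [-0.138, 3.137, 0.0]
wrist_force: [-0.6, 0.5, 0.5]
width: 0.996
grasp_force: 0.0
```

Call:
servo_tool --deltas '[[[0,0,0],[0,0,-0.058],1],[[0,0,0],[0,0,-0.058],1],[[0,0,0],[0,0,-0.058],1],[[0,0,0],[0,0,-0.058],1],[[0,0,0],[0,0,-0.058],1]]'

```text
time_s: 8.3
ee_pos: [0.391, 0.0449, 0.3246]
eef_rot: [-1.073, 2.952, -0.0]
wrist_force: [-0.9, -0.6, -0.6]
width: 1.001
grasp_force: 0.0
```

Call:
servo_tool --deltas '[[[0,0,0],[0,0,-0.058],1],[[0,0,0],[0,0,-0.058],1],[[0,0,0],[0,0,-0.058],1],[[0,0,0],[0,0,-0.058],1],[[0,0,0],[0,0,0],1]]'

```text
time_s: 8.8
ee_pos: [0.391, 0.0449, 0.3246]
eef_rot: [-1.748, 2.61, -0.0]
wrist_force: [0.1, 0.1, -0.2]
width: 1.001
grasp_force: 0.0
```

```bash
cat >> h.py <<'E'
C=C-.002*YD+.001*XD
from scipy.optimize import minimize
B=np.array([[a,b,c] for a in(0,.092) for b in(-.025,.025) for c in(0,.05)])
th=np.linspace(0,2*np.pi,16,endpoint=False)
CAP=np.array([[a,.016*np.cos(t),.025+.016*np.sin(t)] for a in(.092,.126) for t in th])
def sil(K,T,p):
    m=np.zeros((400,640),np.uint8); Rz=R.from_euler('z',p[2]).as_matrix()
    for S in(B,CAP):
        uv=proj(K,T,S@Rz.T+[p[0],p[1],0]); cv2.fillConvexPoly(m,cv2.convexHull(np.int32(np.round(uv*16))),255,shift=4)
    return cv2.GaussianBlur(m,(0,0),1.5)/255.
def bottles(name,n):
    """grey bottles seen: list of x,y,yaw(bottom centre, cap direction), fit error"""
    K,T=info(name); im=manip.read_camera(name); save(n,im); out=[]
    for d in manip.trace(name,'bottle_a'):
        m=d['pixels']; 
        if m.sum()<200: continue
        px=im[m].astype(int); sat=np.median(px.max(1)-px.min(1)); 
        uv=np.argwhere(m)[:,::-1]; W=back(K,T,uv,.03)[:,:2]; c=W.mean(0)
        w,V=np.linalg.eigh(np.cov(W.T)); u=V[:,1]
        mm=cv2.GaussianBlur(m.astype(np.uint8)*255,(0,0),1.5)/255.
        best=None
        for sg in(1,-1):
            p0=np.r_[c-sg*.06*u,np.arctan2(sg*u[1],sg*u[0])]
            r=minimize(lambda p:((sil(K,T,p)-mm)**2).sum(),p0,method='Nelder-Mead',options=dict(initial_simplex=p0+np.array([[0,0,0],[.01,0,0],[0,.01,0],[0,0,.1]]),maxiter=150))
            if best is None or r.fun<best.fun: best=r
        out.append((round(d['conf'],2),int(sat),np.round(best.x[:2],4).tolist(),round(float(np.rad2deg(best.x[2]))%360,1),round(best.fun/mm.sum(),3),np.round(d['box']).tolist()))
    return out
E
python3 - <<'E'
from h import *
for n in('wrist','top'):
    for o in bottles(n,n+'2.png'): print(n,o)
E
```

```text
wrist (0.92, 3, [0.6143, -0.2473], 328.6, np.float64(0.078), [37.0, 14.0, 73.0, 29.0])
wrist (0.69, 6, [0.4743, -0.0476], 83.0, np.float64(0.007), [247.0, 160.0, 67.0, 101.0])
top (0.79, 98, [0.5041, -0.3345], 251.6, np.float64(0.01), [427.0, 209.0, 43.0, 23.0])
top (0.69, 73, [0.2556, -0.1829], 289.2, np.float64(0.009), [382.0, 271.0, 40.0, 20.0])
top (0.65, 5, [0.4599, -0.2859], 112.4, np.float64(0.005), [376.0, 225.0, 38.0, 24.0])
top (0.61, 6, [0.6376, -0.2317], 261.2, np.float64(0.02), [396.0, 171.0, 39.0, 19.0])
```

View pics/wrist2.png

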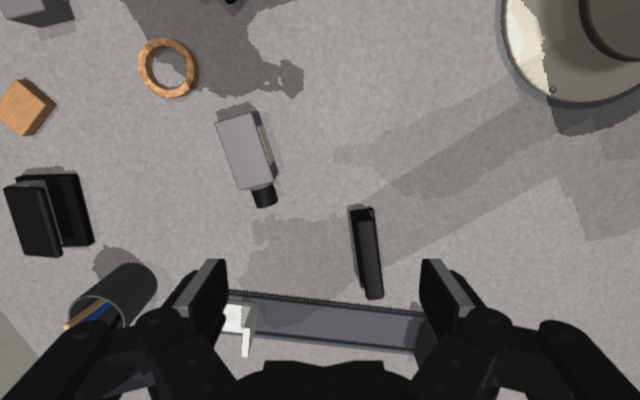

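```bash
cat >> h.py <<'E'
def graspR(yaw,t):  # lying: tool x over -u, tilt t from vertical toward bottom
    u=np.array([np.cos(yaw),np.sin(yaw),0]); Z=np.array([0,0,1.])
    z=-u*np.sin(t)-Z*np.cos(t); x=-u*np.cos(t)+Z*np.sin(t); return np.c_[x,np.cross(z,x),z]
def plan(Rt,pts):
    s=manip.sense(); tr=turnrel(Rt); n=int(np.ceil(np.linalg.norm(tr)/.065)); print('turn',tr.round(4),'rows',n,'each',(tr/max(n,1)).round(4))
    p=s['ee_pos']
    for q in pts:
        d=Rt.T@(np.array(q)-p)/.6; k=int(np.ceil(np.linalg.norm(d)/.07)); print('to',np.round(q,3),'shift',d.round(4),'rows',k,'each',(d/max(k,1)).round(4)); p=np.array(q)
def grasp(x,y,yawdeg,s=.068,h=.028,t=45,back=.1):
    yw=np.deg2rad(yawdeg); Rt=graspR(yw,np.deg2rad(t)); u=np.array([np.cos(yw),np.sin(yw),0])
    G=np.array([x,y,h])+s*u; tcp=G+.019*Rt[:,2]; plan(Rt,[tcp-back*Rt[:,2],tcp])
E
python3 - <<'E'
from h import *
grasp(.4743,-.0476,83.0)
E
```

```text
turn [ 0.0511  0.3726 -0.1236] rows 7 each [ 0.0073  0.0532 -0.0177]
to [0.49  0.077 0.085] shift [-0.3334 -0.1566  0.2304] rows 7 each [-0.0476 -0.0224  0.0329]
to [0.481 0.007 0.015] shift [-0.     -0.      0.1667] rows 3 each [-0.     -0.      0.0556]
```

Call:
servo_tool --deltas '[[[0,0,0],[0.0073,0.0532,-0.0177],1],[[0,0,0],[0.0073,0.0532,-0.0177],1],[[0,0,0],[0.0073,0.0532,-0.0177],1],[[0,0,0],[0.0073,0.0532,-0.0177],1],[[0,0,0],[0.0073,0.0532,-0.0177],1]]'

```text
time_s: 9.5
ee_pos: [0.3914, 0.0451, 0.3249]
eef_rot: [1.69, -2.071, 0.517]
wrist_force: [0.7, -1.3, -0.4]
width: 1.002
grasp_force: 0.0
```

Call:
servo_tool --deltas '[[[0,0,0],[0.0073,0.0532,-0.0177],1],[[0,0,0],[0.0073,0.0532,-0.0177],1],[[-0.0476,-0.0224,0.0329],[0,0,0],1],[[-0.0476,-0.0224,0.0329],[0,0,0],1],[[-0.0476,-0.0224,0.0329],[0,0,0],1]]'

```text
time_s: 10.0
ee_pos: [0.4338, 0.0592, 0.2205]
eef_rot: [1.639, -1.849, 0.679]
wrist_force: [-0.1, 0.5, 0.2]
width: 1.0
grasp_force: 0.0
```

Call:
servo_tool --deltas '[[[-0.0476,-0.0224,0.0329],[0,0,0],1],[[-0.0476,-0.0224,0.0329],[0,0,0],1],[[-0.0476,-0.0224,0.0329],[0,0,0],1],[[-0.0476,-0.0224,0.0329],[0,0,0],1],[[0,0,0],[0,0,0],1]]'

```text
time_s: 10.5
ee_pos: [0.4888, 0.0767, 0.0811]
eef_rot: [1.637, -1.843, 0.676]
wrist_force: [-0.6, 0.0, 0.6]
width: 0.998
grasp_force: 0.0
```

```bash
python3 - <<'E'
from h import *
print(manip.sense()['ee_pos'],manip.sense()['q'].round(2)); 
for o in bottles('wrist','wrist3.png'): print(o)
grasp(.4743,-.0476,83.0)
E
```

```text
[0.48878739 0.0766894  0.08106674] [ 0.49  0.38  0.03  1.75 -0.62 -0.79]
(0.94, 40, [0.2838, -0.2079], 209.4, np.float64(0.107), [489.0, 18.0, 88.0, 34.0])
(0.82, 3, [0.6256, -0.2446], 304.5, np.float64(0.081), [154.0, 15.0, 69.0, 29.0])
(0.62, 5, [0.4741, -0.0489], 83.3, np.float64(0.01), [323.0, 205.0, 81.0, 190.0])
turn [-0.0005 -0.0003  0.0012] rows 1 each [-0.0005 -0.0003  0.0012]
to [0.49  0.077 0.085] shift [-0.0004 -0.0008  0.0007] rows 1 each [-0.0004 -0.0008  0.0007]
to [0.481 0.007 0.015] shift [-0.     -0.      0.1667] rows 3 each [-0.     -0.      0.0556]
```

Call:
servo_tool --deltas '[[[0,0,0.05],[0,0,0],1],[[0,0,0.05],[0,0,0],1],[[0,0,0.04],[0,0,0],1],[[0,0,0.026],[0,0,0],1],[[0,0,0],[0,0,0],1]]'

```text
time_s: 11.1
ee_pos: [0.4805, 0.0063, 0.0161]
eef_rot: [1.638, -1.849, 0.678]
wrist_force: [0.3, -0.3, 0.3]
width: 1.003
grasp_force: 0.0
```

Call:
servo_tool --deltas '[[[0,0,0],[0,0,0],0],[[0,0,0],[0,0,0],0],[[0,0,0],[0,0,0],0],[[0,0,0],[0,0,0],0],[[0,0,0],[0,0,0],0]]' --force 70

```text
time_s: 11.6
ee_pos: [0.4819, 0.0081, 0.0163]
eef_rot: [1.641, -1.848, 0.68]
wrist_force: [-1.3, 2.5, 7.1]
width: 0.579
grasp_force: 72.6
```

Call:
servo_tool --deltas '[[[0,0,0],[0,0,0],0],[[0,0,-0.02],[0,0,0],0],[[0,0,-0.04],[0,0,0],0],[[0,0,-0.05],[0,0,0],0],[[0,0,-0.05],[0,0,0],0]]'

```text
time_s: 12.1
ee_pos: [0.4891, 0.0762, 0.084]
eef_rot: [1.64, -1.847, 0.678]
wrist_force: [1.1, 0.2, -3.1]
width: 0.577
grasp_force: 73.0
```

```bash
cat >> h.py <<'E'
def placeR(t): # standing: tool leans over the wall side, t = angle from vertical
    Z=np.array([0,0,1.]); z=-YD*np.sin(t)-Z*np.cos(t); x=YD*np.cos(t)-Z*np.sin(t); return np.c_[x,np.cross(z,x),z]
def place(ystop,s=.068,x=0,t=45,up=.1):
    Rt=placeR(np.deg2rad(t)); tcp=world(x,.165+ystop,.006+s)+.019*Rt[:,2]; plan(Rt,[tcp+[0,0,up],tcp])
E
python3 - <<'E'
from h import *
s=manip.sense();print(s['ee_pos'],s['wrist_force'],s['width']); save('wrist4.png',manip.read_camera('wrist'))
place(-.215)
E
```

```text
[0.48910328 0.07615122 0.08401838] [ 1.10490607  0.21604074 -3.12478765] 0.5767735044140586
turn [ 7.0000e-04 -4.7020e-01  1.0125e+00] rows 18 each [ 0.     -0.0261  0.0563]
to [0.555 0.272 0.161] shift [-0.0391  0.3321 -0.1341] rows 6 each [-0.0065  0.0553 -0.0223]
to [0.555 0.272 0.061] shift [0.1179 0.     0.1179] rows 3 each [0.0393 0.     0.0393]
```

View pics/wrist4.png

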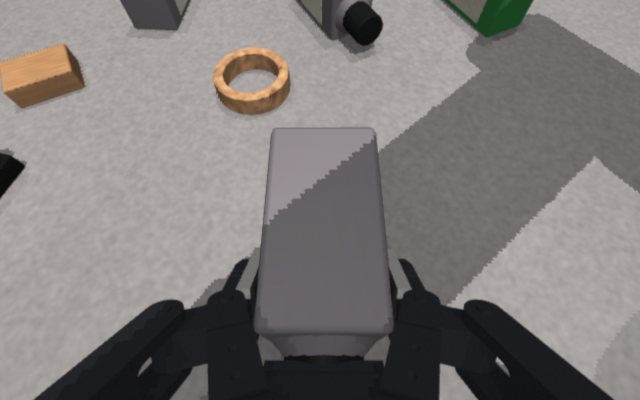

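Call:
servo_tool --deltas '[[[0.05,0,-0.05],[0,0,0],0],[[0.05,0,-0.05],[0,0,0],0],[[0.05,0,-0.05],[0,0,0],0],[[0,0,0],[0,-0.0577,0],0],[[0,0,0],[0,-0.0577,0],0]]'

```text
time_s: 12.65
ee_pos: [0.4899, 0.0765, 0.2111]
eef_rot: [1.793, -2.015, 0.495]
wrist_force: [-0.9, -0.1, -3.1]
width: 0.579
grasp_force: 73.2
```

Call:
servo_tool --deltas '[[[0,0,0],[0,-0.0577,0],0],[[0,0,0],[0,-0.0577,0],0],[[0,0,0],[0,-0.0577,0],0],[[0,0,0],[0,-0.0577,0],0],[[0,0,0],[0,-0.0577,0],0]]'

```text
time_s: 13.15
ee_pos: [0.4892, 0.0753, 0.2115]
eef_rot: [-2.053, 2.31, 0.066]
wrist_force: [-0.4, -0.3, -2.1]
width: 0.581
grasp_force: 73.2
```

Call:
servo_tool --deltas '[[[0,0,0],[0,-0.0577,0],0],[[0,0,0],[0,-0.0577,0],0],[[0,0,0],[0,-0.0577,0],0],[[0,0,0],[0,-0.0577,0],0],[[0,0,0],[0,-0.0577,0],0]]'

```text
time_s: 13.65
ee_pos: [0.4892, 0.0748, 0.2114]
eef_rot: [-1.711, 1.927, 0.594]
wrist_force: [-0.4, -0.3, -3.3]
width: 0.581
grasp_force: 73.3
```

Call:
servo_tool --deltas '[[[0,0,0],[0,-0.0577,0],0],[[0,0,0],[0,0,0],0]]'

```text
time_s: 13.85
ee_pos: [0.4885, 0.0737, 0.2082]
eef_rot: [-1.634, 1.85, 0.686]
wrist_force: [-0.4, 0.2, -3.2]
width: 0.577
grasp_force: 73.3
```

```bash
python3 - <<'E'
from h import *
s=manip.sense();print(s['ee_pos'],s['wrist_force'],s['width'],s['q'].round(2)); 
place(-.215)
E
```

```text
[0.48853855 0.07368319 0.20816272] [-0.41519142  0.19641695 -3.23691919] 0.576621893765565 [-0.27 -0.04 -0.16  1.6   0.78 -1.78]
turn [ 0.6679 -0.0019  0.6633] rows 15 each [ 0.0445 -0.0001  0.0442]
to [0.555 0.272 0.161] shift [0.1048 0.3414 0.0074] rows 6 each [0.0175 0.0569 0.0012]
to [0.555 0.272 0.061] shift [0.1179 0.     0.1179] rows 3 each [0.0393 0.     0.0393]
```

Call:
servo_tool --deltas '[[[0,0,0],[0.0445,0,0.0443],0],[[0,0,0],[0.0445,0,0.0443],0],[[0,0,0],[0.0445,0,0.0443],0],[[0,0,0],[0.0445,0,0.0443],0],[[0,0,0],[0.0445,0,0.0443],0]]'

```text
time_s: 14.35
ee_pos: [0.4893, 0.0747, 0.2112]
eef_rot: [-0.916, 2.205, 0.378]
wrist_force: [-0.4, 0.6, -3.3]
width: 0.578
grasp_force: 73.9
```

Call:
servo_tool --deltas '[[[0,0,0],[0.0445,0,0.0443],0],[[0,0,0],[0.0445,0,0.0443],0],[[0,0,0],[0.0445,0,0.0443],0],[[0,0,0],[0.0445,0,0.0443],0],[[0,0,0],[0.0445,0,0.0443],0]]'

```text
time_s: 14.85
ee_pos: [0.4955, 0.0754, 0.2109]
eef_rot: [-0.154, 2.357, 0.062]
wrist_force: [0.3, 0.4, -2.8]
width: 0.577
grasp_force: 73.9
```

Call:
servo_tool --deltas '[[[0,0,0],[0.0445,0,0.0443],0],[[0,0,0],[0.0445,0,0.0443],0],[[0,0,0],[0.0445,0,0.0443],0],[[0,0,0],[0.0445,0,0.0443],0],[[0,0,0],[0.0445,0,0.0443],0]]'

```text
time_s: 15.35
ee_pos: [0.4956, 0.0765, 0.2133]
eef_rot: [0.613, 2.289, -0.257]
wrist_force: [-0.5, 0.4, -2.9]
width: 0.579
grasp_force: 73.9
```

Call:
servo_tool --deltas '[[[0,0,0],[0,0,0],0]]'

```text
time_s: 15.45
ee_pos: [0.4963, 0.0776, 0.2112]
eef_rot: [0.608, 2.295, -0.259]
wrist_force: [-0.3, -0.0, -4.0]
width: 0.576
grasp_force: 74.2
```

```bash
python3 - <<'E'
from h import *
s=manip.sense();print(s['ee_pos'],s['wrist_force'],s['width'],s['q'].round(2)); 
place(-.215)
save('side5.png',manip.read_camera('side'))
E
```

```text
[0.49626681 0.07763889 0.21120016] [-0.30303539 -0.04575265 -3.97541537] 0.5764762362935401 [ 0.51 -0.54 -0.57  1.07 -0.65  0.86]
turn [-0.0014 -0.0012  0.0025] rows 1 each [-0.0014 -0.0012  0.0025]
to [0.555 0.272 0.161] shift [0.1139 0.3293 0.0054] rows 5 each [0.0228 0.0659 0.0011]
to [0.555 0.272 0.061] shift [0.1179 0.     0.1179] rows 3 each [0.0393 0.     0.0393]
```

Call:
servo_tool --deltas '[[[0.019,0.0549,0.001],[0,0,0],0],[[0.019,0.0549,0.001],[0,0,0],0],[[0.019,0.0549,0.001],[0,0,0],0],[[0.019,0.0549,0.001],[0,0,0],0],[[0.019,0.0549,0.001],[0,0,0],0]]'

```text
time_s: 16.0
ee_pos: [0.5446, 0.238, 0.169]
eef_rot: [0.605, 2.295, -0.254]
wrist_force: [0.7, 0.3, -2.4]
width: 0.578
grasp_force: 74.7
```

Call:
servo_tool --deltas '[[[0.019,0.0549,0.001],[0,0,0],0],[[0,0,0],[-0.0014,-0.0012,0.0025],0],[[0.039,0,0.039],[0,0,0],0],[[0.03,0,0.03],[0,0,0],0],[[0,0,0],[0,0,0],0]]'

```text
time_s: 16.5
ee_pos: [0.5526, 0.2674, 0.0979]
eef_rot: [0.608, 2.294, -0.257]
wrist_force: [0.3, -0.5, -3.0]
width: 0.575
grasp_force: 75.1
```

```bash
python3 - <<'E'
from h import *
s=manip.sense();print(s['ee_pos'],s['wrist_force'],s['width'],s['q'].round(2)); 
place(-.215)
a=manip.read_camera('wrist'); b=manip.read_camera('side'); b=cv2.resize(b[120:220,230:390],(640,400),interpolation=cv2.INTER_CUBIC); save('p6.png',cv2.resize(np.hstack([a,b]),(800,250)))
save('w6.png',a)
E
```

```text
[0.55259537 0.26743805 0.09794139] [ 0.30910827 -0.50123736 -2.96705721] 0.5746561692376894 [ 0.77 -0.02 -0.37  0.96 -0.75  1.19]
turn [-0.0007 -0.0012  0.0021] rows 1 each [-0.0007 -0.0012  0.0021]
to [0.555 0.272 0.161] shift [-0.0735  0.0083 -0.0741] rows 2 each [-0.0368  0.0041 -0.0371]
to [0.555 0.272 0.061] shift [0.1179 0.     0.1179] rows 3 each [0.0393 0.     0.0393]
```

View pics/p6.png

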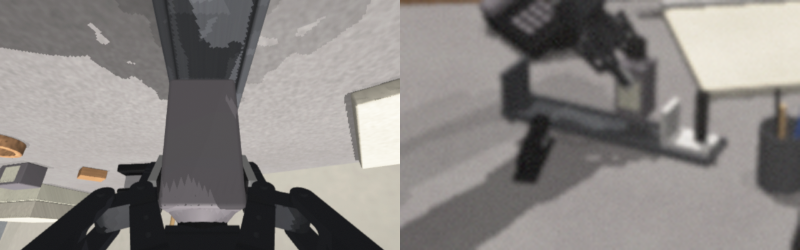

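```bash
cat >> h.py <<'E'
def overlay(im,K,T,ys):
    for x in(-.038,-.03,.03,.038):
        p=proj(K,T,[world(x,y,.014) for y in ys]); cv2.line(im,tuple(int(v) for v in p[0]),tuple(int(v) for v in p[1]),(255,0,0),1)
E
python3 - <<'E'
from h import *
K,T=info('wrist'); im=manip.read_camera('wrist'); overlay(im,K,T,(-.02,.15)); save('w7.png',cv2.resize(im[0:150,200:460],(780,450),interpolation=cv2.INTER_CUBIC))
E
```

```text
(no output)
```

View pics/w7.png

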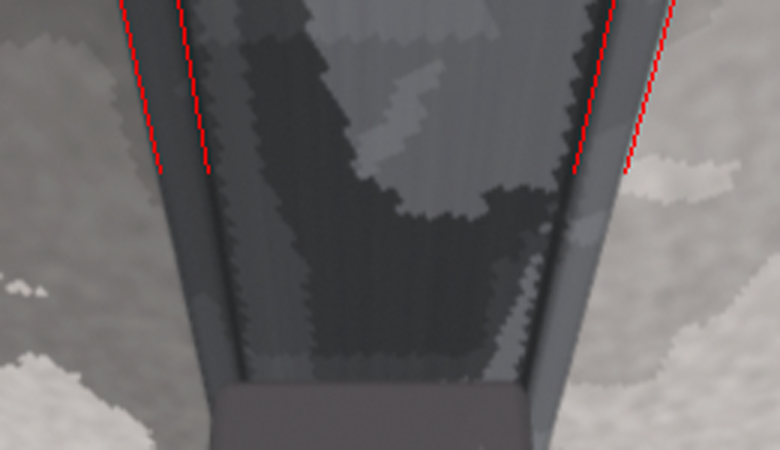

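Call:
servo_tool --deltas '[[[0,0.008,0],[-0.0007,-0.0012,0.0021],0],[[0.02,0,0.02],[0,0,0],0],[[0.015,0,0.015],[0,0,0],0],[[0.004,0,0.004],[0,0,0],0],[[0,0,0],[0,0,0],0]]'

```text
time_s: 17.15
ee_pos: [0.5565, 0.2734, 0.0672]
eef_rot: [0.615, 2.287, -0.251]
wrist_force: [-0.4, 0.1, -2.0]
width: 0.58
grasp_force: 75.1
```

Call:
servo_tool --deltas '[[[0,0,0],[0,0,0],0],[[0.002,0,0.002],[0,0,0],0],[[0,0,0],[0,0,0],0]]'

```text
time_s: 17.45
ee_pos: [0.5568, 0.2737, 0.0662]
eef_rot: [0.615, 2.286, -0.249]
wrist_force: [0.3, 0.5, -3.2]
width: 0.575
grasp_force: 75.1
```

Call:
servo_tool --deltas '[[[0.002,0,0.002],[0,0,0],0],[[0,0,0],[0,0,0],0]]'

```text
time_s: 17.65
ee_pos: [0.5566, 0.2735, 0.064]
eef_rot: [0.615, 2.287, -0.25]
wrist_force: [1.0, 0.8, -3.1]
width: 0.575
grasp_force: 75.1
```

```bash
python3 - <<'E'
from h import *
s=manip.sense();print(s['ee_pos'],s['wrist_force'],s['moment'].round(2),s['width']); 
place(-.215)
E
```

```text
[0.55663717 0.2734818  0.06400235] [ 1.04255906  0.8314212  -3.05080518] [0.5  0.87 0.02] 0.5751075567882733
turn [ 0.0008  0.0011 -0.0021] rows 1 each [ 0.0008  0.0011 -0.0021]
to [0.555 0.272 0.161] shift [-0.1129 -0.0038 -0.1147] rows 3 each [-0.0376 -0.0013 -0.0382]
to [0.555 0.272 0.061] shift [0.1179 0.     0.1179] rows 3 each [0.0393 0.     0.0393]
```

Call:
servo_tool --deltas '[[[0.001,-0.003,0.001],[0.0008,0.0011,-0.0021],0],[[0,0,0],[0,0,0],0],[[0.002,0,0.002],[0,0,0],0],[[0,0,0],[0,0,0],0]]'

```text
time_s: 18.05
ee_pos: [0.5563, 0.2721, 0.0627]
eef_rot: [0.612, 2.288, -0.252]
wrist_force: [-2.5, -1.4, 3.5]
width: 0.575
grasp_force: 75.6
```

Call:
servo_tool --deltas '[[[0.002,0,0.002],[0,0,0],0],[[0,0,0],[0,0,0],0]]'

```text
time_s: 18.25
ee_pos: [0.5568, 0.2721, 0.0627]
eef_rot: [0.612, 2.286, -0.252]
wrist_force: [-7.2, -2.8, 14.8]
width: 0.576
grasp_force: 76.9
```

Call:
servo_tool --deltas '[[[0.001,0,0.001],[0,0,0],0],[[0,0,0],[0,0,0],0]]'

```text
time_s: 18.45
ee_pos: [0.557, 0.2722, 0.0627]
eef_rot: [0.612, 2.285, -0.252]
wrist_force: [-11.2, -3.7, 19.8]
width: 0.576
grasp_force: 77.7
```

Call:
servo_tool --deltas '[[[-0.003,0,-0.003],[0,0,0],0],[[0,0,0],[0,0,0],0.7],[[0,0,0],[0,0,0],0.8],[[0,0,0],[0,0,0],1],[[0,0,0],[0,0,0],1]]'

```text
time_s: 18.95
ee_pos: [0.5558, 0.2719, 0.0613]
eef_rot: [0.612, 2.29, -0.253]
wrist_force: [0.8, -1.4, -0.2]
width: 0.998
grasp_force: 0.0
```

Call:
servo_tool --deltas '[[[0,0,-0.03],[0,0,0],1],[[0,0,-0.06],[0,0,0],1],[[0,0,-0.06],[0,0,0],1],[[0,0,-0.06],[0,0,0],1],[[0,0,0],[0,0,0],1]]'

```text
time_s: 19.45
ee_pos: [0.4779, 0.319, 0.1545]
eef_rot: [0.611, 2.289, -0.246]
wrist_force: [-0.1, -0.0, -0.1]
width: 1.0
grasp_force: 0.0
```

```bash
python3 - <<'E'
from h import *
K,T=info('wrist');a=manip.read_camera('wrist'); 
for d in manip.trace('wrist','bottle_a'): print(d['conf'],d['box'])
# expected upright box at rack stop
Bx=np.array([[x,y,z] for x in(-.025,.025) for y in(-.025,.025) for z in(.006,.098)])
p=proj(K,T,[world(x,.165-.215+y,z) for x,y,z in Bx]); 
for i in range(8):
    for j in range(i):
        if (Bx[i]!=Bx[j]).sum()==1: cv2.line(a,tuple(int(v) for v in p[i]),tuple(int(v) for v in p[j]),(255,0,0),1)
save('w8.png',a)
for o in bottles('top','t8.png'): print(o)
E
```

```text
0.97 [76.0, 266.1, 70.1, 36.5]
0.82 [322.8, 192.9, 71.8, 163.4]
0.46 [319.8, 92.0, 132.8, 183.3]
(0.88, 5, [0.5242, 0.2446], 53.9, np.float64(0.624), [234.0, 189.0, 20.0, 21.0])
(0.85, 7, [0.6368, -0.2353], 262.3, np.float64(0.042), [396.0, 171.0, 39.0, 17.0])
(0.83, 101, [0.5023, -0.3327], 253.3, np.float64(0.05), [427.0, 211.0, 38.0, 21.0])
(0.78, 7, [0.4603, -0.2846], 112.6, np.float64(0.025), [377.0, 224.0, 35.0, 23.0])
(0.65, 113, [0.2554, -0.1831], 291.0, np.float64(0.011), [383.0, 271.0, 40.0, 19.0])
```

View pics/w8.png

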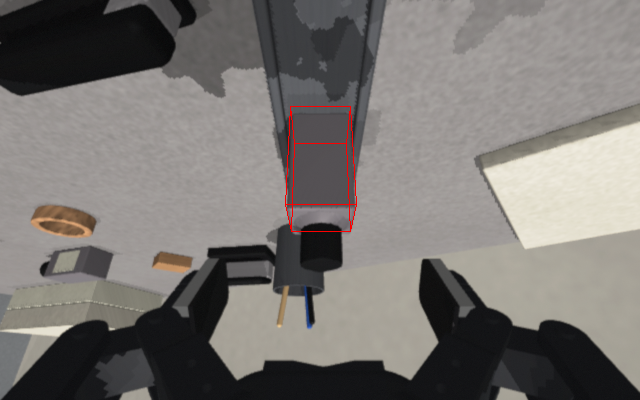

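Call:
servo_tool --deltas '[[[0,0,-0.03],[0,0.0535,0],1],[[0,0,-0.03],[0,0.0535,0],1],[[0,0,-0.03],[0,0.0535,0],1],[[0,0,-0.03],[0,0.0535,0],1],[[0,0,-0.03],[0,0.0535,0],1]]'

```text
time_s: 20.15
ee_pos: [0.4374, 0.3396, 0.2259]
eef_rot: [0.756, 2.828, -0.084]
wrist_force: [0.2, 0.2, -0.5]
width: 1.003
grasp_force: 0.0
```

Call:
servo_tool --deltas '[[[0,0,-0.03],[0,0.0535,0],1],[[0,0,-0.05],[0,0.0535,0],1],[[0,0,-0.05],[0,0,0],1],[[-0.03,-0.059,0],[0,0,0],1],[[-0.03,-0.059,0],[0,0,0],1]]'

```text
time_s: 20.65
ee_pos: [0.428, 0.2634, 0.3023]
eef_rot: [0.81, 3.035, -0.001]
wrist_force: [0.2, -0.3, -0.4]
width: 1.001
grasp_force: 0.0
```

Call:
servo_tool --deltas '[[[-0.031,-0.059,0],[0,0,0],1],[[-0.031,-0.059,0],[0,0,0],1],[[-0.031,-0.059,0],[0,0,0],1],[[-0.031,-0.059,0],[0,0,0],1],[[-0.031,-0.059,0],[0,0,0],1]]'

```text
time_s: 21.15
ee_pos: [0.4192, 0.0624, 0.3022]
eef_rot: [0.812, 3.035, -0.001]
wrist_force: [0.9, -0.0, -0.7]
width: 1.001
grasp_force: 0.0
```

Call:
servo_tool --deltas '[[[-0.031,-0.059,0],[0,0,0],1],[[-0.031,-0.059,0],[0,0,0],1],[[-0.031,-0.059,0],[0,0,0],1],[[-0.031,-0.059,0],[0,0,0],1],[[-0.031,-0.059,0],[0,0,0],1]]'

```text
time_s: 21.65
ee_pos: [0.4112, -0.1377, 0.3024]
eef_rot: [0.812, 3.034, -0.0]
wrist_force: [0.6, 0.2, 0.0]
width: 1.004
grasp_force: 0.0
```

Call:
servo_tool --deltas '[[[0,0,0],[0,0,-0.057],1],[[0,0,0],[0,0,-0.057],1],[[0,0,0],[0,0,-0.057],1],[[0,0,0],[0,0,-0.057],1],[[0,0,0],[0,0,-0.057],1]]'

```text
time_s: 22.15
ee_pos: [0.4116, -0.1361, 0.3022]
eef_rot: [0.123, -3.139, -0.0]
wrist_force: [1.2, -0.2, -0.2]
width: 1.005
grasp_force: 0.0
```

Call:
servo_tool --deltas '[[[0,0,0],[0,0,-0.057],1],[[0,0,0],[0,0,-0.057],1],[[0,0,0],[0,0,-0.057],1],[[0,0,0],[0,0,-0.057],1],[[0,0,0],[0,0,-0.057],1]]'

```text
time_s: 22.65
ee_pos: [0.4116, -0.136, 0.3023]
eef_rot: [1.041, -2.964, 0.0]
wrist_force: [0.3, 0.4, 0.4]
width: 0.996
grasp_force: 0.0
```

Call:
servo_tool --deltas '[[[0,0,0],[0,0,-0.057],1],[[0,0,0],[0,0,-0.057],1],[[0,0,0],[0,0,-0.057],1],[[0,0,0],[0,0,-0.057],1],[[0,0,0],[0,0,-0.057],1]]'

```text
time_s: 23.15
ee_pos: [0.4116, -0.136, 0.3022]
eef_rot: [1.867, -2.527, -0.0]
wrist_force: [1.6, -0.3, -0.2]
width: 0.998
grasp_force: 0.0
```

Call:
servo_tool --deltas '[[[0,0,0],[0,0,-0.057],1],[[0,0,0],[0,0,-0.057],1],[[0,0,0],[0,0,-0.057],1],[[0,0,0],[0,0,-0.057],1],[[0,0,0],[0,0,-0.057],1]]'

```text
time_s: 23.65
ee_pos: [0.4116, -0.136, 0.3023]
eef_rot: [2.527, -1.866, -0.0]
wrist_force: [-0.6, 0.1, -0.5]
width: 0.999
grasp_force: 0.0
```

Call:
servo_tool --deltas '[[[0,0,0],[0,0,-0.04],1],[[0,0,0],[0,0,0],1]]'

```text
time_s: 23.85
ee_pos: [0.4116, -0.1359, 0.3024]
eef_rot: [2.6, -1.763, -0.0]
wrist_force: [-0.0, -0.4, 0.0]
width: 1.0
grasp_force: 0.0
```

```bash
python3 - <<'E'
from h import *
print(manip.sense()['ee_pos'],manip.sense()['q'].round(2)); 
for o in bottles('wrist','wrist9.png'): print(o)
for o in bottles('wrist','wrist9.png'): 
    if abs(o[2][0]-.46)<.06 and o[1]<30 and o[4]<.03: grasp(*o[2],o[3])
E
```

```text
[ 0.41158993 -0.13592244  0.3024002 ] [-0.32 -0.15  0.09  1.81 -0.   -2.27]
(0.97, 3, [0.6859, -0.2531], 202.3, np.float64(0.73), [185.0, 9.0, 40.0, 18.0])
(0.91, 65, [0.2535, -0.1878], 290.5, np.float64(0.012), [459.0, 117.0, 60.0, 111.0])
(0.75, 4, [0.4581, -0.2888], 111.8, np.float64(0.007), [335.0, 76.0, 46.0, 121.0])
(0.62, 2, [0.5677, 0.3684], 133.3, np.float64(0.024), [136.0, 393.0, 28.0, 15.0])
turn [ 2.000e-04  3.748e-01 -1.200e-03] rows 6 each [ 0.      0.0625 -0.0002]
to [ 0.412 -0.172  0.085] shift [-0.2164  0.0227  0.2968] rows 6 each [-0.0361  0.0038  0.0495]
to [ 0.438 -0.238  0.015] shift [ 0.     -0.      0.1667] rows 3 each [ 0.     -0.      0.0556]
```

Call:
servo_tool --deltas '[[[0,0,0],[0,0.0625,0],1],[[0,0,0],[0,0.0625,0],1],[[0,0,0],[0,0.0625,0],1],[[0,0,0],[0,0.0625,0],1],[[0,0,0],[0,0.0625,0],1]]'

```text
time_s: 24.55
ee_pos: [0.4117, -0.1353, 0.3043]
eef_rot: [2.209, -1.503, 0.762]
wrist_force: [-0.3, -0.6, -0.6]
width: 1.002
grasp_force: 0.0
```

Call:
servo_tool --deltas '[[[0,0,0],[0,0.0625,0],1],[[-0.0361,0.0038,0.0495],[0,0,0],1],[[-0.0361,0.0038,0.0495],[0,0,0],1],[[-0.0361,0.0038,0.0495],[0,0,0],1],[[-0.0361,0.0038,0.0495],[0,0,0],1]]'

```text
time_s: 25.05
ee_pos: [0.4117, -0.1599, 0.1567]
eef_rot: [2.12, -1.44, 0.881]
wrist_force: [-1.2, -0.3, 0.4]
width: 0.999
grasp_force: 0.0
```

Call:
servo_tool --deltas '[[[-0.0361,0.0038,0.0495],[0,0,0],1],[[-0.0361,0.0038,0.0495],[0,0,0],1],[[0,0,0],[0,0,0],1]]'

```text
time_s: 25.35
ee_pos: [0.4089, -0.1726, 0.0805]
eef_rot: [2.12, -1.437, 0.871]
wrist_force: [-0.6, -0.1, 0.0]
width: 1.0
grasp_force: 0.0
```

```bash
python3 - <<'E'
from h import *
print(manip.sense()['ee_pos'],manip.sense()['q'].round(2)); 
for o in bottles('wrist','wrist10.png'): 
    print(o)
    if abs(o[2][0]-.46)<.06 and o[1]<30 and o[4]<.03: grasp(*o[2],o[3])
E
```

```text
[ 0.4089006  -0.17259356  0.08051143] [ 0.04 -0.55 -0.81  1.   -0.73 -2.03]
(0.94, 6, [0.4586, -0.2903], 111.9, np.float64(0.01), [317.0, 201.0, 76.0, 181.0])
turn [ 0.0011 -0.0005 -0.002 ] rows 1 each [ 0.0011 -0.0005 -0.002 ]
to [ 0.412 -0.174  0.085] shift [0.0008 0.001  0.0033] rows 1 each [0.0008 0.001  0.0033]
to [ 0.438 -0.24   0.015] shift [0.     0.     0.1667] rows 3 each [0.     0.     0.0556]
(0.82, 101, [0.2511, -0.191], 292.2, np.float64(0.179), [562.0, 265.0, 156.0, 199.0])
(0.56, 5, [0.6407, -0.2384], 259.1, np.float64(0.013), [133.0, 79.0, 155.0, 126.0])
(0.56, 53, [0.4986, -0.3416], 255.9, np.float64(0.015), [330.0, 53.0, 115.0, 104.0])
```

Fine alignment. Advance, grip, lift, then tilt upright.

Call:
servo_tool --deltas '[[[0.001,0.001,0.05],[0.0011,0,-0.002],1],[[0,0,0.05],[0,0,0],1],[[0,0,0.045],[0,0,0],1],[[0,0,0.025],[0,0,0],1],[[0,0,0],[0,0,0],1]]'

```text
time_s: 25.95
ee_pos: [0.4391, -0.2405, 0.015]
eef_rot: [2.122, -1.435, 0.881]
wrist_force: [-1.2, 0.8, -0.2]
width: 1.0
grasp_force: 0.0
```

Call:
servo_tool --deltas '[[[0,0,0],[0,0,0],0],[[0,0,0],[0,0,0],0],[[0,0,0],[0,0,0],0],[[0,0,0],[0,0,0],0],[[0,0,0],[0,0,0],0]]' --force 70

```text
time_s: 26.45
ee_pos: [0.4395, -0.2394, 0.0158]
eef_rot: [2.124, -1.433, 0.884]
wrist_force: [-1.9, 3.5, 7.5]
width: 0.575
grasp_force: 73.0
```

Call:
servo_tool --deltas '[[[0,0,0],[0,0,0],0],[[0.02,0,-0.02],[0,0,0],0],[[0.04,0,-0.04],[0,0,0],0],[[0.05,0,-0.05],[0,0,0],0],[[0.05,0,-0.05],[0,0,0],0]]'

```text
time_s: 26.95
ee_pos: [0.4379, -0.2389, 0.1511]
eef_rot: [2.125, -1.433, 0.88]
wrist_force: [0.3, -0.8, -2.7]
width: 0.582
grasp_force: 72.7
```

Call:
servo_tool --deltas '[[[0.05,0,-0.05],[0,0,0],0],[[0.05,0,-0.05],[0,0,0],0],[[0,0,0],[0,0,0],0]]'

```text
time_s: 27.25
ee_pos: [0.4401, -0.2394, 0.242]
eef_rot: [2.122, -1.436, 0.893]
wrist_force: [0.3, 0.2, -1.2]
width: 0.579
grasp_force: 72.8
```

Call:
servo_tool --deltas '[[[0,0,0],[0,-0.0577,0],0],[[0,0,0],[0,-0.0577,0],0],[[0,0,0],[0,-0.0577,0],0],[[0,0,0],[0,-0.0577,0],0],[[0,0,0],[0,-0.0577,0],0]]'

```text
time_s: 27.75
ee_pos: [0.4383, -0.2389, 0.2347]
eef_rot: [2.516, -1.698, 0.224]
wrist_force: [0.6, -0.6, -1.7]
width: 0.577
grasp_force: 72.7
```

Call:
servo_tool --deltas '[[[0,0,0],[0,-0.0577,0],0],[[0,0,0],[0,-0.0577,0],0],[[0,0,0],[0,-0.0577,0],0],[[0,0,0],[0,-0.0577,0],0],[[0,0,0],[0,-0.0577,0],0]]'

```text
time_s: 28.25
ee_pos: [0.4386, -0.2394, 0.2346]
eef_rot: [-2.369, 1.599, 0.513]
wrist_force: [0.5, 0.2, -2.1]
width: 0.58
grasp_force: 72.7
```

Call:
servo_tool --deltas '[[[0,0,0],[0,-0.0577,0],0],[[0,0,0],[0,-0.0577,0],0],[[0,0,0],[0,-0.0577,0],0],[[0,0,0],[0,0,0],0]]'

```text
time_s: 28.65
ee_pos: [0.4366, -0.2371, 0.2216]
eef_rot: [-2.122, 1.439, 0.879]
wrist_force: [0.3, 0.1, -2.5]
width: 0.572
grasp_force: 74.8
```

```bash
python3 - <<'E'
from h import *
s=manip.sense();print(s['ee_pos'],s['width'],s['q'].round(2)); 
place(-.145)
E
```

```text
[ 0.43662362 -0.2370755   0.22163545] 0.5724453837720757 [-0.69  0.61  0.59  2.27  0.34 -2.77]
turn [ 8.345e-01 -7.000e-04  8.350e-01] rows 19 each [ 0.0439 -0.      0.0439]
to [0.494 0.307 0.161] shift [ 0.3327  0.8336 -0.1887] rows 14 each [ 0.0238  0.0595 -0.0135]
to [0.494 0.307 0.061] shift [0.1179 0.     0.1179] rows 3 each [0.0393 0.     0.0393]
```

Call:
servo_tool --deltas '[[[0,0,0],[0.0439,0,0.0439],0],[[0,0,0],[0.0439,0,0.0439],0],[[0,0,0],[0.0439,0,0.0439],0],[[0,0,0],[0.0439,0,0.0439],0],[[0,0,0],[0.0439,0,0.0439],0]]'

```text
time_s: 29.15
ee_pos: [0.4353, -0.2348, 0.2291]
eef_rot: [-1.482, 1.951, 0.601]
wrist_force: [0.5, 0.4, -1.4]
width: 0.575
grasp_force: 74.9
```

Call:
servo_tool --deltas '[[[0,0,0],[0.0439,0,0.0439],0],[[0,0,0],[0.0439,0,0.0439],0],[[0,0,0],[0.0439,0,0.0439],0],[[0,0,0],[0.0439,0,0.0439],0],[[0,0,0],[0.0439,0,0.0439],0]]'

```text
time_s: 29.65
ee_pos: [0.4352, -0.2347, 0.2288]
eef_rot: [-0.758, 2.253, 0.302]
wrist_force: [0.3, 0.4, -1.9]
width: 0.574
grasp_force: 74.9
```

Call:
servo_tool --deltas '[[[0,0,0],[0.0439,0,0.0439],0],[[0,0,0],[0.0439,0,0.0439],0],[[0,0,0],[0.0439,0,0.0439],0],[[0,0,0],[0.0439,0,0.0439],0],[[0,0,0],[0.0439,0,0.0439],0]]'

```text
time_s: 30.15
ee_pos: [0.4349, -0.2349, 0.2287]
eef_rot: [0.004, 2.349, -0.012]
wrist_force: [0.2, 0.1, -1.9]
width: 0.576
grasp_force: 74.9
```

Call:
servo_tool --deltas '[[[0,0,0],[0.0439,0,0.0439],0],[[0,0,0],[0.0439,0,0.0439],0],[[0,0,0],[0.0439,0,0.0439],0],[[0,0,0],[0.0439,0,0.0439],0],[[0,0,0],[0,0,0],0]]'

```text
time_s: 30.65
ee_pos: [0.4409, -0.2362, 0.2274]
eef_rot: [0.605, 2.292, -0.255]
wrist_force: [0.9, 1.0, -1.4]
width: 0.574
grasp_force: 74.9
```

```bash
python3 - <<'E'
from h import *
s=manip.sense();print(s['ee_pos'],s['width'],s['q'].round(2)); 
place(-.145)
E
```

```text
[ 0.44094918 -0.23618596  0.22736757] 0.5740166517035901 [-0.47 -0.85 -0.74  0.9  -0.03  0.03]
turn [0.0005 0.0002 0.0023] rows 1 each [0.0005 0.0002 0.0023]
to [0.494 0.307 0.161] shift [ 0.3433  0.8287 -0.1859] rows 14 each [ 0.0245  0.0592 -0.0133]
to [0.494 0.307 0.061] shift [0.1179 0.     0.1179] rows 3 each [0.0393 0.     0.0393]
```

Call:
servo_tool --deltas '[[[0.0312,0.0526,-0.0169],[0,0,0],0],[[0.0312,0.0526,-0.0169],[0,0,0],0],[[0.0312,0.0526,-0.0169],[0,0,0],0],[[0.0312,0.0526,-0.0169],[0,0,0],0],[[0.0312,0.0526,-0.0169],[0,0,0],0]]'

```text
time_s: 31.15
ee_pos: [0.4552, -0.0553, 0.2035]
eef_rot: [0.613, 2.315, -0.256]
wrist_force: [0.3, -0.2, -2.4]
width: 0.579
grasp_force: 74.9
```

Call:
servo_tool --deltas '[[[0.0312,0.0526,-0.0169],[0,0,0],0],[[0.0312,0.0526,-0.0169],[0,0,0],0],[[0.0312,0.0526,-0.0169],[0,0,0],0],[[0.0312,0.0526,-0.0169],[0,0,0],0],[[0.0312,0.0526,-0.0169],[0,0,0],0]]'

```text
time_s: 31.65
ee_pos: [0.4451, 0.1326, 0.1748]
eef_rot: [0.615, 2.316, -0.254]
wrist_force: [0.7, -0.3, -2.3]
width: 0.58
grasp_force: 74.9
```

Call:
servo_tool --deltas '[[[0.0312,0.0526,-0.0169],[0,0,0],0],[[0,0,0],[0,0,0],0]]'

```text
time_s: 31.85
ee_pos: [0.4432, 0.1718, 0.167]
eef_rot: [0.61, 2.32, -0.256]
wrist_force: [-0.7, -0.9, -2.5]
width: 0.581
grasp_force: 75.1
```

```bash
python3 - <<'E'
from h import *
s=manip.sense();print(s['ee_pos'],s['width'],s['q'].round(2)); 
place(-.145)
for o in bottles('top','t11.png'): print(o)
E
```

```text
[0.44316751 0.1717649  0.16704352] 0.5810891618792976 [ 0.78 -0.41 -0.54  1.2  -0.73  1.2 ]
turn [-0.0023 -0.0132  0.0045] rows 1 each [-0.0023 -0.0132  0.0045]
to [0.494 0.307 0.161] shift [ 0.0348  0.2374 -0.0196] rows 4 each [ 0.0087  0.0594 -0.0049]
to [0.494 0.307 0.061] shift [0.1179 0.     0.1179] rows 3 each [0.0393 0.     0.0393]
(0.91, 112, [0.2555, -0.186], 290.9, np.float64(0.032), [382.0, 271.0, 37.0, 20.0])
(0.88, 4, [0.5246, 0.245], 53.1, np.float64(0.577), [236.0, 190.0, 22.0, 17.0])
(0.75, 4, [0.4624, 0.1456], 92.1, np.float64(0.759), [255.0, 216.0, 22.0, 18.0])
(0.66, 7, [0.6407, -0.2333], 259.0, np.float64(0.014), [396.0, 172.0, 38.0, 18.0])
(0.56, 101, [0.4998, -0.3319], 255.4, np.float64(0.015), [426.0, 212.0, 41.0, 23.0])
```

Call:
servo_tool --deltas '[[[0,0,0],[-0.0023,-0.0132,0.0045],0],[[0.035,0,-0.02],[0,0,0],0],[[0,0.06,0],[0,0,0],0],[[0,0.06,0],[0,0,0],0],[[0,0.06,0],[0,0,0],0]]'

```text
time_s: 32.45
ee_pos: [0.4791, 0.2734, 0.1632]
eef_rot: [0.62, 2.282, -0.253]
wrist_force: [-0.4, -0.3, -1.5]
width: 0.583
grasp_force: 75.1
```

Call:
servo_tool --deltas '[[[0,0.057,0],[0,0,0],0],[[0,0,0],[0,0,0],0]]'

```text
time_s: 32.65
ee_pos: [0.4972, 0.3044, 0.1619]
eef_rot: [0.619, 2.284, -0.254]
wrist_force: [-1.3, -1.3, -3.2]
width: 0.574
grasp_force: 75.2
```

```bash
python3 - <<'E'
from h import *
s=manip.sense();print(s['ee_pos'],s['width'],s['q'].round(2)); 
place(-.145)
E
```

```text
[0.49719289 0.30435224 0.1618718 ] 0.5736721871435261 [ 0.9  -0.04 -0.25  1.21 -0.78  1.37]
turn [-0.0012  0.0023 -0.0031] rows 1 each [-0.0012  0.0023 -0.0031]
to [0.494 0.307 0.161] shift [ 0.006  0.001 -0.003] rows 1 each [ 0.006  0.001 -0.003]
to [0.494 0.307 0.061] shift [0.1179 0.     0.1179] rows 3 each [0.0393 0.     0.0393]
```

Call:
servo_tool --deltas '[[[0.006,0.001,-0.003],[-0.0012,0.0023,-0.0031],0],[[0.035,0,0.035],[0,0,0],0],[[0.035,0,0.035],[0,0,0],0],[[0.025,0,0.025],[0,0,0],0],[[0,0,0],[0,0,0],0]]'

```text
time_s: 33.15
ee_pos: [0.4911, 0.3029, 0.0778]
eef_rot: [0.609, 2.293, -0.259]
wrist_force: [-0.0, 0.1, -2.0]
width: 0.581
grasp_force: 75.1
```

Call:
servo_tool --deltas '[[[0.01,0,0.01],[0,0,0],0],[[0,0,0],[0,0,0],0]]'

```text
time_s: 33.35
ee_pos: [0.4926, 0.3053, 0.0724]
eef_rot: [0.611, 2.29, -0.253]
wrist_force: [-0.0, -0.3, -1.8]
width: 0.578
grasp_force: 75.1
```

```bash
python3 - <<'E'
from h import *
s=manip.sense();print(s['ee_pos'],s['wrist_force'],s['width'],s['q'].round(2)); 
place(-.145)
E
```

```text
[0.49263039 0.30530618 0.07241932] [-0.04573897 -0.25685525 -1.78473474] 0.5778632806553103 [ 0.91  0.   -0.39  1.04 -0.78  1.37]
turn [0.0001 0.0001 0.0002] rows 1 each [0.0001 0.0001 0.0002]
to [0.494 0.307 0.161] shift [-0.1046  0.0034 -0.1032] rows 3 each [-0.0349  0.0011 -0.0344]
to [0.494 0.307 0.061] shift [0.1179 0.     0.1179] rows 3 each [0.0393 0.     0.0393]
```

Call:
servo_tool --deltas '[[[0.007,0.002,0.007],[0,0,0],0],[[0,0,0],[0,0,0],0],[[0.003,0,0.003],[0,0,0],0],[[0,0,0],[0,0,0],0]]'

```text
time_s: 33.75
ee_pos: [0.4931, 0.3066, 0.063]
eef_rot: [0.61, 2.291, -0.255]
wrist_force: [-0.9, 0.1, -2.6]
width: 0.576
grasp_force: 75.1
```

Call:
servo_tool --deltas '[[[0.002,0,0.002],[0,0,0],0],[[0,0,0],[0,0,0],0]]'

```text
time_s: 33.95
ee_pos: [0.4931, 0.3066, 0.0613]
eef_rot: [0.61, 2.291, -0.255]
wrist_force: [0.5, 1.0, -2.3]
width: 0.575
grasp_force: 75.1
```

Call:
servo_tool --deltas '[[[0.002,0,0.002],[0,0,0],0],[[0,0,0],[0,0,0],0]]'

```text
time_s: 34.15
ee_pos: [0.4935, 0.3067, 0.0603]
eef_rot: [0.61, 2.29, -0.254]
wrist_force: [-0.9, -0.8, 2.6]
width: 0.577
grasp_force: 75.5
```

Touchdown. Release, retreat and look.

Call:
servo_tool --deltas '[[[0,0,0],[0,0,0],0.7],[[0,0,0],[0,0,0],0.8],[[0,0,0],[0,0,0],1],[[0,0,0],[0,0,0],1],[[0,0,0],[0,0,0],1]]'

```text
time_s: 34.65
ee_pos: [0.4932, 0.3067, 0.0598]
eef_rot: [0.61, 2.291, -0.254]
wrist_force: [-0.4, 0.6, 0.0]
width: 1.001
grasp_force: 0.0
```

Call:
servo_tool --deltas '[[[0,0,-0.03],[0,0,0],1],[[0,0,-0.06],[0,0,0],1],[[0,0,-0.06],[0,0,0],1],[[0,0,-0.04],[0,0,0],1],[[0,0,0],[0,0,0],1]]'

```text
time_s: 35.15
ee_pos: [0.4228, 0.349, 0.1429]
eef_rot: [0.609, 2.29, -0.249]
wrist_force: [0.8, -0.3, 0.4]
width: 1.0
grasp_force: 0.0
```

```bash
python3 - <<'E'
from h import *
s=manip.sense();print(s['ee_pos'],s['q'].round(2)); 
a=manip.read_camera('wrist'); b=manip.read_camera('side'); b=cv2.resize(b[120:220,230:390],(640,400),interpolation=cv2.INTER_CUBIC); save('p12.png',cv2.resize(np.hstack([a,b]),(800,250)))
E
```

```text
[0.42283167 0.34897027 0.1428702 ] [ 1.07  0.01 -0.24  1.34 -0.79  1.59]
```

View pics/p12.png

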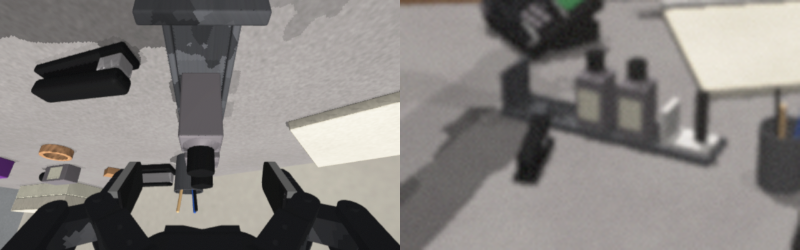

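Call:
servo_tool --deltas '[[[0,0,-0.03],[0,0.0535,0],1],[[0,0,-0.03],[0,0.0535,0],1],[[0,0,-0.03],[0,0.0535,0],1],[[0,0,-0.03],[0,0.0535,0],1],[[0,0,-0.03],[0,0.0535,0],1]]'

```text
time_s: 35.75
ee_pos: [0.3825, 0.3701, 0.2154]
eef_rot: [0.754, 2.829, -0.085]
wrist_force: [-0.0, 0.2, -1.2]
width: 0.998
grasp_force: 0.0
```

Call:
servo_tool --deltas '[[[0,0,-0.03],[0,0.0535,0],1],[[0,0,-0.05],[0,0.0535,0],1],[[0,0,0],[0,0,0.0592],1],[[0,0,0],[0,0,0.0592],1],[[0,0,0],[0,0,0.0592],1]]'

```text
time_s: 36.25
ee_pos: [0.3771, 0.3734, 0.2615]
eef_rot: [1.366, 2.828, -0.004]
wrist_force: [0.4, 0.1, -0.1]
width: 0.997
grasp_force: 0.0
```

Call:
servo_tool --deltas '[[[0,0,0],[0,0,0.0592],1],[[0,0,0],[0,0,0.0592],1],[[0,0,0],[0,0,0.0592],1],[[0,0,0],[0,0,0.0592],1],[[0,0,0],[0,0,0.0592],1]]'

```text
time_s: 36.75
ee_pos: [0.3768, 0.3736, 0.2614]
eef_rot: [2.162, 2.277, -0.003]
wrist_force: [0.2, 0.0, -0.6]
width: 0.999
grasp_force: 0.0
```

Call:
servo_tool --deltas '[[[0,0,0],[0,0,0.0592],1],[[0,0,0],[0,0,0.0592],1],[[0,0,0],[0,0,0],1]]'

```text
time_s: 37.05
ee_pos: [0.3766, 0.3736, 0.2616]
eef_rot: [2.424, 1.996, -0.003]
wrist_force: [-0.4, 0.5, -0.5]
width: 0.999
grasp_force: 0.0
```

```bash
python3 - <<'E'
from h import *
s=manip.sense();print(s['ee_pos'],s['q'].round(2)); 
plan(graspR(np.deg2rad(259.),0),[[.59,-.22,.26]])
E
```

```text
[0.37664185 0.37360364 0.26156222] [ 0.78  0.06  0.2   1.72 -0.    2.55]
turn [ 0.      0.0013 -0.0004] rows 1 each [ 0.      0.0013 -0.0004]
to [ 0.59 -0.22  0.26] shift [-0.9033  0.5378  0.0026] rows 16 each [-0.0565  0.0336  0.0002]
```

Call:
servo_tool --deltas '[[[-0.0565,0.0336,0],[0,0,0],1],[[-0.0565,0.0336,0],[0,0,0],1],[[-0.0565,0.0336,0],[0,0,0],1],[[-0.0565,0.0336,0],[0,0,0],1],[[-0.0565,0.0336,0],[0,0,0],1]]'

```text
time_s: 37.55
ee_pos: [0.4434, 0.1867, 0.2625]
eef_rot: [2.417, 2.004, -0.002]
wrist_force: [0.2, 0.2, -0.1]
width: 1.002
grasp_force: 0.0
```

Call:
servo_tool --deltas '[[[-0.0565,0.0336,0],[0,0,0],1],[[-0.0565,0.0336,0],[0,0,0],1],[[-0.0565,0.0336,0],[0,0,0],1],[[-0.0565,0.0336,0],[0,0,0],1],[[-0.0565,0.0336,0],[0,0,0],1]]'

```text
time_s: 38.05
ee_pos: [0.5102, 0.001, 0.2629]
eef_rot: [2.418, 2.004, -0.002]
wrist_force: [-0.0, 0.1, -0.4]
width: 0.999
grasp_force: 0.0
```

Call:
servo_tool --deltas '[[[-0.0565,0.0336,0],[0,0,0],1],[[-0.0565,0.0336,0],[0,0,0],1],[[-0.0565,0.0336,0],[0,0,0],1],[[-0.0565,0.0336,0],[0,0,0],1],[[-0.0565,0.0336,0],[0,0,0],1]]'

```text
time_s: 38.55
ee_pos: [0.5769, -0.1847, 0.263]
eef_rot: [2.418, 2.004, -0.002]
wrist_force: [1.4, -0.0, -0.4]
width: 0.999
grasp_force: 0.0
```

Call:
servo_tool --deltas '[[[-0.0565,0.0336,0],[0,0,0],1],[[0,0,0],[0,0,0],1]]'

```text
time_s: 38.75
ee_pos: [0.5906, -0.2241, 0.261]
eef_rot: [-2.422, -2.0, 0.004]
wrist_force: [1.0, 0.1, -0.9]
width: 0.999
grasp_force: 0.0
```

```bash
python3 - <<'E'
from h import *
s=manip.sense();print(s['ee_pos'],s['q'].round(2)); 
for o in bottles('wrist','wrist13.png'):
    print(o)
    if o[1]<30 and o[4]<.03: grasp(*o[2],o[3],s=.046,t=0,h=.029)
for o in bottles('top','t13.png'): print(o)
E
```

```text
[ 0.59056024 -0.22406219  0.26098906] [-0.36  0.31  0.5   1.76 -0.    1.4 ]
(0.8, 66, [0.502, -0.3407], 252.9, np.float64(0.005), [271.0, 304.0, 47.0, 96.0])
(0.72, 45, [0.2535, -0.1894], 290.4, np.float64(0.013), [70.0, 229.0, 117.0, 98.0])
(0.65, 6, [0.6386, -0.2382], 260.2, np.float64(0.011), [370.0, 218.0, 48.0, 107.0])
turn [-0.0006  0.0005 -0.0088] rows 1 each [-0.0006  0.0005 -0.0088]
to [ 0.631 -0.284  0.11 ] shift [-0.0916  0.085   0.2541] rows 5 each [-0.0183  0.017   0.0508]
to [ 0.631 -0.284  0.01 ] shift [0.     0.     0.1667] rows 3 each [0.     0.     0.0556]
(0.81, 65, [0.5021, -0.3362], 253.4, np.float64(0.048), [427.0, 211.0, 40.0, 21.0])
(0.77, 70, [0.2521, -0.2237], 305.7, np.float64(0.982), [389.0, 271.0, 25.0, 16.0])
(0.63, 4, [0.5886, 0.3312], 234.3, np.float64(0.51), [235.0, 189.0, 22.0, 21.0])
(0.57, 4, [0.4616, 0.2749], 55.0, np.float64(0.575), [222.0, 206.0, 20.0, 21.0])
```

Call:
servo_tool --deltas '[[[-0.0183,0.017,0.0508],[0,0,-0.0088],1],[[-0.0183,0.017,0.0508],[0,0,0],1],[[-0.0183,0.017,0.0508],[0,0,0],1],[[-0.0183,0.017,0.0508],[0,0,0],1],[[-0.0183,0.017,0.0508],[0,0,0],1]]'

```text
time_s: 39.45
ee_pos: [0.6311, -0.2817, 0.1113]
eef_rot: [2.399, 2.025, -0.001]
wrist_force: [0.9, 0.4, -0.0]
width: 1.003
grasp_force: 0.0
```

Call:
servo_tool --deltas '[[[0,0,0.05],[0,0,0],1],[[0,0,0.05],[0,0,0],1],[[0,0,0.045],[0,0,0],1],[[0,0,0.015],[0,0,0],1],[[0,0,0],[0,0,0],1]]'

```text
time_s: 39.95
ee_pos: [0.6302, -0.2816, 0.015]
eef_rot: [-2.402, -2.025, 0.003]
wrist_force: [-0.0, 0.3, 0.4]
width: 0.999
grasp_force: 0.0
```

Call:
servo_tool --deltas '[[[0,0,0],[0,0,0],0],[[0,0,0],[0,0,0],0],[[0,0,0],[0,0,0],0],[[0,0,0],[0,0,0],0],[[0,0,0],[0,0,0],0]]' --force 70

```text
time_s: 40.45
ee_pos: [0.6319, -0.2832, 0.0181]
eef_rot: [2.4, 2.02, 0.001]
wrist_force: [0.2, 0.7, 7.6]
width: 0.575
grasp_force: 73.7
```

Call:
servo_tool --deltas '[[[0,0,-0.03],[0,0,0],0],[[0,0,-0.06],[0,0,0],0],[[0,0,-0.06],[0,0,0],0],[[0,0,0],[0,0,0],0]]'

```text
time_s: 40.85
ee_pos: [0.633, -0.2836, 0.1126]
eef_rot: [2.396, 2.016, 0.005]
wrist_force: [1.0, -0.8, -0.6]
width: 0.572
grasp_force: 73.1
```

```bash
python3 - <<'E'
from h import *
s=manip.sense();print(s['ee_pos'],s['width'],s['q'].round(2)); 
plan(graspR(np.deg2rad(260.),0),[[.47,-.03,.10],[.47,-.03,.0125]])
E
```

```text
[ 0.63296182 -0.28360151  0.11260929] 0.5723560992726818 [-0.42  0.41  0.34  1.49 -0.    1.32]
turn [0.0045 0.0018 0.0013] rows 1 each [0.0045 0.0018 0.0013]
to [ 0.47 -0.03  0.1 ] shift [ 0.3691 -0.3409  0.021 ] rows 8 each [ 0.0461 -0.0426  0.0026]
to [ 0.47  -0.03   0.012] shift [0.     0.     0.1458] rows 3 each [0.     0.     0.0486]
```

Call:
servo_tool --deltas '[[[0.0461,-0.0426,0],[0,0,0],0],[[0.0461,-0.0426,0],[0,0,0],0],[[0.0461,-0.0426,0],[0,0,0],0],[[0.0461,-0.0426,0],[0,0,0],0],[[0.0461,-0.0426,0],[0,0,0],0]]'

```text
time_s: 41.35
ee_pos: [0.5274, -0.1234, 0.1051]
eef_rot: [2.403, 2.022, -0.001]
wrist_force: [-0.5, -0.4, -0.9]
width: 0.576
grasp_force: 73.2
```

Call:
servo_tool --deltas '[[[0.0461,-0.0426,0],[0,0,0],0],[[0.0461,-0.0426,0],[0,0,0],0],[[0.0461,-0.0426,0],[0,0,0],0],[[0,0,0],[0.004,0.002,0],0],[[0,0,0.06],[0,0,0],0]]'

```text
time_s: 41.85
ee_pos: [0.4696, -0.029, 0.0731]
eef_rot: [-2.401, -2.024, -0.005]
wrist_force: [1.5, -0.2, -2.1]
width: 0.574
grasp_force: 73.8
```

Call:
servo_tool --deltas '[[[0,0,0.06],[0,0,0],0],[[0,0,0.02],[0,0,0],0],[[0,0,0.01],[0,0,0],0],[[0,0,0],[0,0,0],0]]'

```text
time_s: 42.25
ee_pos: [0.4664, -0.0295, 0.0177]
eef_rot: [-2.399, -2.017, 0.005]
wrist_force: [-6.8, -0.0, 13.3]
width: 0.575
grasp_force: 75.8
```

Set down. Release, rise, then tilt for the regrasp.

Call:
servo_tool --deltas '[[[0,0,-0.002],[0,0,0],0.7],[[0,0,0],[0,0,0],0.9],[[0,0,0],[0,0,0],1],[[0,0,0],[0,0,0],1],[[0,0,-0.05],[0,0,0],1]]'

```text
time_s: 42.75
ee_pos: [0.4644, -0.0293, 0.0435]
eef_rot: [-2.395, -2.015, 0.012]
wrist_force: [-0.2, -0.1, -0.8]
width: 0.998
grasp_force: 0.0
```

Call:
servo_tool --deltas '[[[0,0,-0.07],[0,0,0],1],[[0,0,-0.07],[0,0,0],1],[[0,0,-0.07],[0,0,0],1],[[0,0,-0.04],[0,0,0],1],[[0,0,0],[0,0,0],1]]'

```text
time_s: 43.25
ee_pos: [0.4692, -0.0301, 0.2002]
eef_rot: [-2.401, -2.02, -0.002]
wrist_force: [-0.0, 0.8, 0.2]
width: 1.003
grasp_force: 0.0
```

```bash
python3 - <<'E'
from h import *
s=manip.sense();print(s['ee_pos'],s['q'].round(2)); 
for o in bottles('wrist','wrist14.png'):
    print(o)
    if o[1]<30 and o[4]<.03: grasp(*o[2],o[3])
E
```

```text
[ 0.46924026 -0.03006866  0.20019061] [-0.07 -0.11 -0.08  1.6   0.    1.68]
```

```bash
python3 - <<'E'
from h import *
for n in('wrist','top'):
  for o in bottles(n,n+'15.png'):
    print(n,o)
    if o[1]<30 and o[4]<.03: grasp(*o[2],o[3])
E
```

```text
wrist (0.8, 6, [0.512, 0.0414], 265.3, np.float64(0.006), [365.0, 162.0, 58.0, 139.0])
turn [ 0.0125  0.3734 -0.0424] rows 6 each [ 0.0021  0.0622 -0.0071]
to [ 0.502 -0.083  0.085] shift [-0.189   0.0644  0.0699] rows 4 each [-0.0473  0.0161  0.0175]
to [ 0.508 -0.013  0.015] shift [-0.      0.      0.1667] rows 3 each [-0.      0.      0.0556]
top (0.85, 73, [0.2542, -0.1857], 292.1, np.float64(0.017), [382.0, 272.0, 36.0, 22.0])
top (0.66, 4, [0.5212, 0.2397], 54.5, np.float64(0.463), [235.0, 189.0, 22.0, 23.0])
top (0.54, 4, [0.4606, 0.2744], 57.6, np.float64(0.53), [221.0, 209.0, 22.0, 21.0])
```

View pics/wrist15.png

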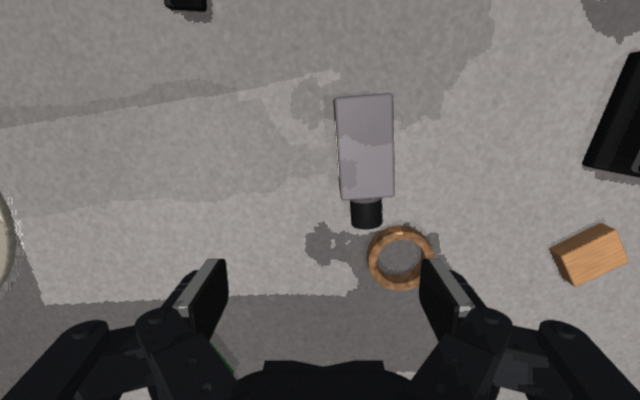

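The disturbance nudged the bottle: it now lies at about (365,162) in the image, which is (0.512, 0.041) with yaw 265°. The tape roll is clear of it at (400,258). I'll go to the new pre-grasp and check again.

Call:
servo_tool --deltas '[[[0,0,0],[0.0021,0.0622,-0.0071],1],[[0,0,0],[0.0021,0.0622,-0.0071],1],[[0,0,0],[0.0021,0.0622,-0.0071],1],[[0,0,0],[0.0021,0.0622,-0.0071],1],[[0,0,0],[0.0021,0.0622,-0.0071],1]]'

```text
time_s: 44.05
ee_pos: [0.4678, -0.0302, 0.1967]
eef_rot: [-1.939, -1.759, -0.661]
wrist_force: [0.2, 0.8, 0.5]
width: 1.0
grasp_force: 0.0
```

Call:
servo_tool --deltas '[[[0,0,0],[0.0021,0.0622,-0.0071],1],[[-0.0473,0.0161,0.0175],[0,0,0],1],[[-0.0473,0.0161,0.0175],[0,0,0],1],[[-0.0473,0.0161,0.0175],[0,0,0],1],[[-0.0473,0.0161,0.0175],[0,0,0],1]]'

```text
time_s: 44.55
ee_pos: [0.5022, -0.084, 0.0846]
eef_rot: [-1.841, -1.697, -0.763]
wrist_force: [1.1, 0.0, 0.3]
width: 0.998
grasp_force: 0.0
```

Call:
servo_tool --deltas '[[[0,0,0],[0,0,0],1],[[0,0,0],[0,0,0],1]]'

```text
time_s: 44.75
ee_pos: [0.5018, -0.0831, 0.0863]
eef_rot: [-1.841, -1.695, -0.763]
wrist_force: [0.1, 0.5, 0.1]
width: 1.002
grasp_force: 0.0
```

```bash
python3 - <<'E'
from h import *
s=manip.sense();print(s['ee_pos'],s['q'].round(2)); 
for o in bottles('wrist','wrist16.png'):
    print(o)
    if o[1]<30 and o[4]<.03: grasp(*o[2],o[3])
E
```

```text
[ 0.50180061 -0.08314592  0.08633771] [-0.53  0.29 -0.06  1.63  0.69  0.97]
(0.75, 6, [0.5159, 0.0443], 266.0, np.float64(0.012), [333.0, 204.0, 79.0, 179.0])
turn [ 0.0049  0.0003 -0.003 ] rows 1 each [ 0.0049  0.0003 -0.003 ]
to [ 0.507 -0.081  0.085] shift [0.0003 0.0076 0.0065] rows 1 each [0.0003 0.0076 0.0065]
to [ 0.512 -0.01   0.015] shift [-0.     -0.      0.1667] rows 3 each [-0.     -0.      0.0556]
```

Call:
servo_tool --deltas '[[[0,0.0076,0.0065],[0.0049,0,-0.003],1],[[0,0,0.06],[0,0,0],1],[[0,0,0.06],[0,0,0],1],[[0,0,0.046],[0,0,0],1],[[0,0,0],[0,0,0],1]]'

```text
time_s: 45.35
ee_pos: [0.5108, -0.0083, 0.0121]
eef_rot: [-1.826, -1.706, -0.754]
wrist_force: [-0.4, 0.2, 0.2]
width: 1.006
grasp_force: 0.0
```

Call:
servo_tool --deltas '[[[0,0,0],[0,0,0],0],[[0,0,0],[0,0,0],0],[[0,0,0],[0,0,0],0],[[0,0,0],[0,0,0],0],[[0,0,0],[0,0,0],0]]' --force 70

```text
time_s: 45.85
ee_pos: [0.5129, -0.0119, 0.0148]
eef_rot: [-1.831, -1.706, -0.759]
wrist_force: [-0.1, -1.5, 5.9]
width: 0.58
grasp_force: 72.7
```

Call:
servo_tool --deltas '[[[0,0,0],[0,0,0],0],[[0.02,0,-0.02],[0,0,0],0],[[0.04,0,-0.04],[0,0,0],0],[[0.05,0,-0.05],[0,0,0],0],[[0.05,0,-0.05],[0,0,0],0]]'

```text
time_s: 46.35
ee_pos: [0.5119, -0.0115, 0.1507]
eef_rot: [-1.831, -1.705, -0.756]
wrist_force: [0.8, -0.1, -2.6]
width: 0.577
grasp_force: 72.6
```

Call:
servo_tool --deltas '[[[0.05,0,-0.05],[0,0,0],0],[[0.03,0,-0.03],[0,0,0],0],[[0,0,0],[0,0,0],0]]'

```text
time_s: 46.65
ee_pos: [0.5133, -0.0119, 0.2211]
eef_rot: [-1.832, -1.71, -0.761]
wrist_force: [0.0, -0.7, -2.8]
width: 0.579
grasp_force: 72.6
```

Call:
servo_tool --deltas '[[[0,0,0],[0,-0.0577,0],0],[[0,0,0],[0,-0.0577,0],0],[[0,0,0],[0,-0.0577,0],0],[[0,0,0],[0,-0.0577,0],0],[[0,0,0],[0,-0.0577,0],0]]'

```text
time_s: 47.15
ee_pos: [0.5123, -0.0116, 0.2168]
eef_rot: [-2.207, -2.055, -0.194]
wrist_force: [0.2, 0.3, -2.4]
width: 0.577
grasp_force: 72.5
```

Call:
servo_tool --deltas '[[[0,0,0],[0,-0.0577,0],0],[[0,0,0],[0,-0.0577,0],0],[[0,0,0],[0,-0.0577,0],0],[[0,0,0],[0,-0.0577,0],0],[[0,0,0],[0,-0.0577,0],0]]'

```text
time_s: 47.65
ee_pos: [0.5123, -0.0111, 0.2168]
eef_rot: [2.059, 1.92, -0.448]
wrist_force: [0.1, 0.2, -2.5]
width: 0.579
grasp_force: 72.6
```

Call:
servo_tool --deltas '[[[0,0,0],[0,-0.0577,0],0],[[0,0,0],[0,-0.0577,0],0],[[0,0,0],[0,-0.0577,0],0],[[0,0,0],[0,0,0],0]]'

```text
time_s: 48.05
ee_pos: [0.5118, -0.0098, 0.2131]
eef_rot: [1.823, 1.709, -0.769]
wrist_force: [-0.3, 0.3, -2.7]
width: 0.576
grasp_force: 72.8
```

```bash
python3 - <<'E'
from h import *
s=manip.sense();print(s['ee_pos'],s['width'],s['q'].round(2)); 
place(-.078)
E
```

```text
[ 0.51180585 -0.0097892   0.21311602] 0.5764933494675012 [ 0.35  0.23  0.12  1.85 -0.7   2.13]
turn [-3.804e-01  2.000e-04 -3.737e-01] rows 9 each [-0.0423  0.     -0.0415]
to [0.436 0.34  0.161] shift [ 0.3449  0.4427 -0.221 ] rows 9 each [ 0.0383  0.0492 -0.0246]
to [0.436 0.34  0.061] shift [0.1179 0.     0.1179] rows 3 each [0.0393 0.     0.0393]
```

Call:
servo_tool --deltas '[[[0,0,0],[-0.0423,0,-0.0415],0],[[0,0,0],[-0.0423,0,-0.0415],0],[[0,0,0],[-0.0423,0,-0.0415],0],[[0,0,0],[-0.0423,0,-0.0415],0],[[0,0,0],[-0.0423,0,-0.0415],0]]'

```text
time_s: 48.55
ee_pos: [0.5123, -0.0111, 0.217]
eef_rot: [1.173, 2.105, -0.48]
wrist_force: [-0.4, -0.9, -1.3]
width: 0.58
grasp_force: 73.2
```

Call:
servo_tool --deltas '[[[0,0,0],[-0.0423,0,-0.0415],0],[[0,0,0],[-0.0423,0,-0.0415],0],[[0,0,0],[-0.0423,0,-0.0415],0],[[0,0,0],[-0.0423,0,-0.0415],0],[[0,0,0],[0,0,0],0]]'

```text
time_s: 49.05
ee_pos: [0.5113, -0.0125, 0.2181]
eef_rot: [0.615, 2.281, -0.244]
wrist_force: [-0.4, -0.3, -3.5]
width: 0.58
grasp_force: 73.7
```

Call:
servo_tool --deltas '[[[0.0493,0.0275,-0.0316],[0,0,0],0],[[0.0493,0.0275,-0.0316],[0,0,0],0],[[0.0493,0.0275,-0.0316],[0,0,0],0],[[0.0493,0.0275,-0.0316],[0,0,0],0],[[0.0493,0.0275,-0.0316],[0,0,0],0]]'

```text
time_s: 49.55
ee_pos: [0.4045, 0.1475, 0.1798]
eef_rot: [0.62, 2.281, -0.246]
wrist_force: [0.5, 0.1, -2.4]
width: 0.579
grasp_force: 73.7
```

Call:
servo_tool --deltas '[[[0.0493,0.0275,-0.0316],[0,0,0],0],[[0.0493,0.0275,-0.0316],[0,0,0],0],[[0,0,0],[0,0,0],0]]'

```text
time_s: 49.85
ee_pos: [0.3609, 0.2129, 0.1629]
eef_rot: [0.613, 2.284, -0.247]
wrist_force: [0.6, -0.6, -2.5]
width: 0.578
grasp_force: 74.3
```

```bash
python3 - <<'E'
from h import *
s=manip.sense();print(s['ee_pos'],s['width'],s['q'].round(2)); 
place(-.078)
E
```

```text
[0.36088426 0.21288695 0.16285999] 0.5784550600392868 [ 1.04 -0.39 -0.53  1.4  -0.79  1.55]
turn [ 0.0022  0.0022 -0.0019] rows 1 each [ 0.0022  0.0022 -0.0019]
to [0.436 0.34  0.161] shift [0.0006 0.2464 0.0048] rows 4 each [0.0002 0.0616 0.0012]
to [0.436 0.34  0.061] shift [0.1179 0.     0.1179] rows 3 each [0.0393 0.     0.0393]
```

Call:
servo_tool --deltas '[[[0,0.06,0.001],[0.0022,0.0022,-0.0019],0],[[0,0.06,0.001],[0,0,0],0],[[0,0.06,0.001],[0,0,0],0],[[0,0.06,0.001],[0,0,0],0],[[0,0.006,0],[0,0,0],0]]'

```text
time_s: 50.35
ee_pos: [0.4398, 0.3387, 0.1619]
eef_rot: [0.618, 2.288, -0.253]
wrist_force: [-0.1, -0.6, -1.8]
width: 0.579
grasp_force: 74.5
```

Call:
servo_tool --deltas '[[[0,0,0],[0,0,0],0],[[0,0,0],[0,0,0],0]]'

```text
time_s: 50.55
ee_pos: [0.4378, 0.3357, 0.1628]
eef_rot: [0.616, 2.289, -0.254]
wrist_force: [-0.2, -0.9, -1.8]
width: 0.579
grasp_force: 74.4
```

```bash
python3 - <<'E'
from h import *
s=manip.sense();print(s['ee_pos'],s['width'],s['q'].round(2)); 
place(-.078)
a=manip.read_camera('wrist'); b=manip.read_camera('side'); b=cv2.resize(b[120:220,230:390],(640,400),interpolation=cv2.INTER_CUBIC); save('p17.png',cv2.resize(np.hstack([a,b]),(800,250)))
E
```

```text
[0.43777487 0.3357375  0.16284977] 0.5791091358847689 [ 1.03 -0.02 -0.23  1.35 -0.79  1.55]
turn [-0.0009  0.0002 -0.0017] rows 1 each [-0.0009  0.0002 -0.0017]
to [0.436 0.34  0.161] shift [ 0.007   0.005  -0.0016] rows 1 each [ 0.007   0.005  -0.0016]
to [0.436 0.34  0.061] shift [0.1179 0.     0.1179] rows 3 each [0.0393 0.     0.0393]
```

View pics/p17.png

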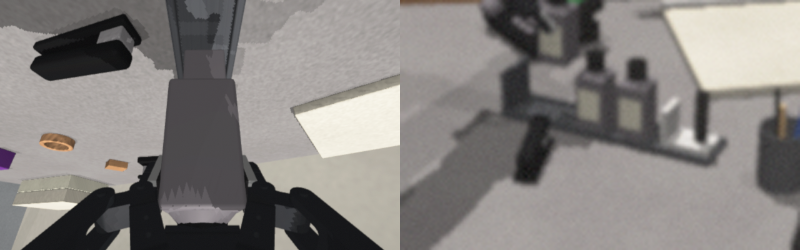

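Both placed bottles stand; the third hangs upright over the lane by the wall. Lower it.

Call:
servo_tool --deltas '[[[0.006,0.005,-0.001],[-0.0009,0,-0.0017],0],[[0.03,0,0.03],[0,0,0],0],[[0.03,0,0.03],[0,0,0],0],[[0.03,0,0.03],[0,0,0],0],[[0,0,0],[0,0,0],0]]'

```text
time_s: 51.15
ee_pos: [0.4354, 0.339, 0.0814]
eef_rot: [0.608, 2.292, -0.258]
wrist_force: [-0.4, -0.7, -3.1]
width: 0.576
grasp_force: 74.4
```

```bash
python3 - <<'E'
from h import *
s=manip.sense();print(s['ee_pos'],s['wrist_force'],s['width'],s['q'].round(2)); 
place(-.078)
E
```

```text
[0.43538096 0.33895506 0.08137744] [-0.39679698 -0.7452851  -3.06405898] 0.5759182155496089 [ 1.04  0.03 -0.34  1.19 -0.78  1.55]
turn [-0.001  -0.0002  0.0021] rows 1 each [-0.001  -0.0002  0.0021]
to [0.436 0.34  0.161] shift [-0.0933  0.0023 -0.0933] rows 2 each [-0.0467  0.0012 -0.0467]
to [0.436 0.34  0.061] shift [0.1179 0.     0.1179] rows 3 each [0.0393 0.     0.0393]
```

Call:
servo_tool --deltas '[[[0.01,0.002,0.01],[0,0,0],0],[[0.007,0,0.007],[0,0,0],0],[[0,0,0],[0,0,0],0],[[0.003,0,0.003],[0,0,0],0],[[0,0,0],[0,0,0],0]]'

```text
time_s: 51.65
ee_pos: [0.4374, 0.3417, 0.0678]
eef_rot: [0.61, 2.29, -0.252]
wrist_force: [0.0, -0.5, -2.6]
width: 0.577
grasp_force: 74.4
```

Call:
servo_tool --deltas '[[[0.002,0,0.002],[0,0,0],0],[[0,0,0],[0,0,0],0]]'

```text
time_s: 51.85
ee_pos: [0.4373, 0.3416, 0.0658]
eef_rot: [0.61, 2.291, -0.252]
wrist_force: [0.2, -1.3, -2.0]
width: 0.578
grasp_force: 74.4
```

Call:
servo_tool --deltas '[[[0.002,0,0.002],[0,0,0],0],[[0,0,0],[0,0,0],0]]'

```text
time_s: 52.05
ee_pos: [0.4372, 0.3415, 0.0639]
eef_rot: [0.61, 2.291, -0.253]
wrist_force: [-0.4, 1.0, -1.6]
width: 0.578
grasp_force: 74.4
```

Call:
servo_tool --deltas '[[[0.002,-0.003,0.002],[0,0,0],0],[[0,0,0],[0,0,0],0]]'

```text
time_s: 52.25
ee_pos: [0.4363, 0.3399, 0.0624]
eef_rot: [0.61, 2.29, -0.252]
wrist_force: [0.3, -0.3, -1.9]
width: 0.579
grasp_force: 74.3
```

Call:
servo_tool --deltas '[[[0.002,0,0.002],[0,0,0],0],[[0,0,0],[0,0,0],0]]'

```text
time_s: 52.45
ee_pos: [0.4367, 0.3401, 0.0622]
eef_rot: [0.61, 2.288, -0.252]
wrist_force: [-4.3, -2.4, 9.1]
width: 0.576
grasp_force: 75.3
```

Call:
servo_tool --deltas '[[[0.002,0,0.002],[0,0,0],0],[[0,0,0],[0,0,0],0]]'

```text
time_s: 52.65
ee_pos: [0.4371, 0.3402, 0.0622]
eef_rot: [0.609, 2.287, -0.251]
wrist_force: [-10.2, -5.3, 20.1]
width: 0.582
grasp_force: 76.4
```

Touchdown. Release, retreat, untilt, look.

Call:
servo_tool --deltas '[[[-0.003,0,-0.003],[0,0,0],0],[[0,0,0],[0,0,0],0.7],[[0,0,0],[0,0,0],0.8],[[0,0,0],[0,0,0],1],[[0,0,0],[0,0,0],1]]'

```text
time_s: 53.15
ee_pos: [0.4364, 0.3399, 0.0613]
eef_rot: [0.61, 2.291, -0.253]
wrist_force: [-0.6, 1.0, -0.4]
width: 1.0
grasp_force: 0.0
```

Call:
servo_tool --deltas '[[[0,0,-0.03],[0,0,0],1],[[0,0,-0.06],[0,0,0],1],[[0,0,-0.06],[0,0,0],1],[[0,0,-0.04],[0,0,0],1],[[0,0,0],[0,0,0],1]]'

```text
time_s: 53.65
ee_pos: [0.3657, 0.3822, 0.1443]
eef_rot: [0.609, 2.291, -0.247]
wrist_force: [0.5, 0.1, -0.1]
width: 0.999
grasp_force: 0.0
```

Call:
servo_tool --deltas '[[[0,0,-0.03],[0,0.0535,0],1],[[0,0,-0.03],[0,0.0535,0],1],[[0,0,-0.03],[0,0.0535,0],1],[[0,0,-0.03],[0,0.0535,0],1],[[0,0,-0.03],[0,0.0535,0],1]]'

```text
time_s: 54.15
ee_pos: [0.3255, 0.4037, 0.2175]
eef_rot: [0.752, 2.828, -0.082]
wrist_force: [0.5, -0.4, -0.7]
width: 1.0
grasp_force: 0.0
```

Call:
servo_tool --deltas '[[[0,0,-0.03],[0,0.0535,0],1],[[0,0,-0.05],[0,0.0535,0],1],[[0,0,0],[0,0,0],1]]'

```text
time_s: 54.45
ee_pos: [0.3213, 0.407, 0.2675]
eef_rot: [0.812, 3.034, 0.009]
wrist_force: [0.2, 0.3, -0.1]
width: 1.003
grasp_force: 0.0
```

```bash
python3 - <<'E'
from h import *
s=manip.sense();print(s['ee_pos'],s['q'].round(2)); 
for d in manip.trace('side','bottle_a'): print(np.round(d['conf'],2),np.round(d['box']))
a=manip.read_camera('top'); a=cv2.resize(a[150:250,180:340],(640,400),interpolation=cv2.INTER_CUBIC)
b=manip.read_camera('side'); b=cv2.resize(b[120:220,230:390],(640,400),interpolation=cv2.INTER_CUBIC); save('p18.png',cv2.resize(np.hstack([a,b]),(800,250)))
plan(np.c_[YD,XD,[0,0,-1]],[world(0,-.162,.25),world(0,-.162,.073)])
E
```

```text
[0.32128461 0.40699638 0.26749479] [0.9  0.02 0.18 1.72 0.   1.42]
0.81 [309. 157.  16.  29.]
0.75 [322. 278.  26.  30.]
0.71 [324. 161.  20.  33.]
0.62 [245. 255.  27.  40.]
0.56 [293. 131.  19.  33.]
0.39 [344. 170.  25.  30.]
turn [-0.0003  0.0011  0.0004] rows 1 each [-0.0003  0.0011  0.0004]
to [0.64  0.223 0.25 ] shift [-6.164e-01  4.000e-04  2.230e-02] rows 9 each [-0.0685  0.      0.0025]
to [0.64  0.223 0.073] shift [0.    0.    0.295] rows 5 each [0.    0.    0.059]
```

View pics/p18.png

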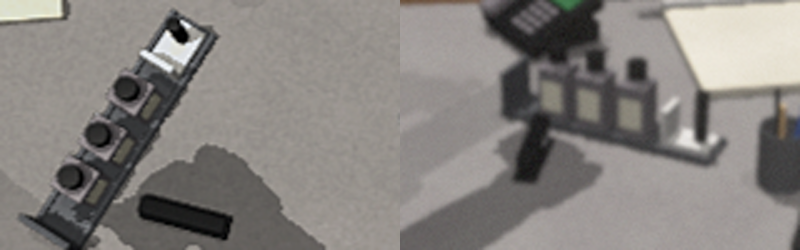

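Call:
servo_tool --deltas '[[[-0.069,0,0.0025],[0,0,0],1],[[-0.069,0,0.0025],[0,0,0],1],[[-0.069,0,0.0025],[0,0,0],1],[[-0.069,0,0.0025],[0,0,0],1],[[-0.069,0,0.0025],[0,0,0],1]]'

```text
time_s: 55.1
ee_pos: [0.4993, 0.3035, 0.2557]
eef_rot: [0.806, 3.036, -0.003]
wrist_force: [1.0, 0.3, -0.3]
width: 1.0
grasp_force: 0.0
```

Call:
servo_tool --deltas '[[[-0.069,0,0.0025],[0,0,0],1],[[-0.069,0,0.0025],[0,0,0],1],[[-0.069,0,0.0025],[0,0,0],1],[[-0.069,0,0.0025],[0,0,0],1],[[0,0,0],[0,0,0],1]]'

```text
time_s: 55.6
ee_pos: [0.645, 0.2194, 0.2467]
eef_rot: [-0.812, -3.033, 0.007]
wrist_force: [0.2, 0.6, -1.5]
width: 1.0
grasp_force: 0.0
```

```bash
python3 - <<'E'
from h import *
s=manip.sense();print(s['ee_pos'],s['q'].round(2)); 
plan(np.c_[YD,XD,[0,0,-1]],[[.6428,.2212,.25],[.6428,.2212,.073]])
E
```

```text
[0.64498873 0.21943435 0.24669149] [ 0.33  0.45  0.64  1.77 -0.    0.85]
turn [-0.0023 -0.0003 -0.0005] rows 1 each [-0.0023 -0.0003 -0.0005]
to [0.643 0.221 0.25 ] shift [ 0.0046  0.0007 -0.0055] rows 1 each [ 0.0046  0.0007 -0.0055]
to [0.643 0.221 0.073] shift [0.    0.    0.295] rows 5 each [0.    0.    0.059]
```

Call:
servo_tool --deltas '[[[0.003,0,0.05],[0,0,0],1],[[0,0,0.06],[0,0,0],1],[[0,0,0.06],[0,0,0],1],[[0,0,0.06],[0,0,0],1],[[0,0,0.045],[0,0,0],1]]'

```text
time_s: 56.1
ee_pos: [0.6387, 0.2232, 0.0826]
eef_rot: [-0.806, -3.035, 0.004]
wrist_force: [0.4, -0.1, 0.2]
width: 0.998
grasp_force: 0.0
```

Call:
servo_tool --deltas '[[[0,0,0.014],[0,0,0],1],[[0,0,0],[0,0,0],1],[[0,0,0],[0,0,0],0],[[0,0,0],[0,0,0],0],[[0,0,0],[0,0,0],0]]' --force 40

```text
time_s: 56.6
ee_pos: [0.6415, 0.2231, 0.0799]
eef_rot: [0.807, 3.033, 0.002]
wrist_force: [-0.7, 1.4, 0.2]
width: 0.515
grasp_force: 0.0
```

Call:
servo_tool --deltas '[[[0,0,0],[0,0,0],0],[[0,0,0],[0,0,0],0],[[0,0,0],[0,0,0],0],[[0,0,0],[0,0,0],0]]'

```text
time_s: 57.0
ee_pos: [0.6408, 0.2222, 0.0793]
eef_rot: [0.808, 3.034, -0.001]
wrist_force: [-4.0, -3.5, 5.3]
width: 0.243
grasp_force: 39.2
```

Call:
servo_tool --deltas '[[[0.01,0,0],[0,0,0],0],[[0.01,0,0],[0,0,0],0],[[0.01,0,0],[0,0,0],0],[[0.01,0,0],[0,0,0],0],[[0.01,0,0],[0,0,0],0]]'

```text
time_s: 57.5
ee_pos: [0.6151, 0.2371, 0.0793]
eef_rot: [0.809, 3.033, -0.001]
wrist_force: [-0.0, -5.0, 4.4]
width: 0.24
grasp_force: 39.1
```

Call:
servo_tool --deltas '[[[0.01,0,0],[0,0,0],0],[[0.01,0,0],[0,0,0],0],[[0.01,0,0],[0,0,0],0],[[0.01,0,0],[0,0,0],0],[[0.01,0,0],[0,0,0],0]]'

```text
time_s: 58.0
ee_pos: [0.5894, 0.252, 0.0793]
eef_rot: [0.809, 3.032, -0.001]
wrist_force: [1.4, -5.1, 5.5]
width: 0.247
grasp_force: 39.2
```

Call:
servo_tool --deltas '[[[0.01,0,0],[0,0,0],0],[[0.01,0,0],[0,0,0],0],[[0.01,0,0],[0,0,0],0],[[0.01,0,0],[0,0,0],0],[[0.01,0,0],[0,0,0],0]]'

```text
time_s: 58.5
ee_pos: [0.5635, 0.267, 0.0793]
eef_rot: [0.809, 3.032, -0.0]
wrist_force: [2.6, -5.5, 4.1]
width: 0.242
grasp_force: 39.2
```

Call:
servo_tool --deltas '[[[0.005,0,0],[0,0,0],0],[[0.005,0,0],[0,0,0],0],[[0,0,0],[0,0,0],0]]'

```text
time_s: 58.8
ee_pos: [0.5581, 0.2702, 0.0793]
eef_rot: [0.808, 3.032, -0.0]
wrist_force: [0.4, -4.0, 7.1]
width: 0.241
grasp_force: 39.2
```

```bash
python3 - <<'E'
from h import *
s=manip.sense();print(s['ee_pos'],rack(s['ee_pos']),s['wrist_force']@YD,s['wrist_force'])
b=manip.read_camera('side'); save('p19.png',cv2.resize(b[120:220,230:390],(640,400),interpolation=cv2.INTER_CUBIC))
E
```

```text
[0.55806988 0.27015475 0.07927991] [ 0.00011692 -0.06708197  0.07927991] -2.3092525097766434 [ 0.36750028 -3.99341359  7.08510446]
```

View pics/p19.png

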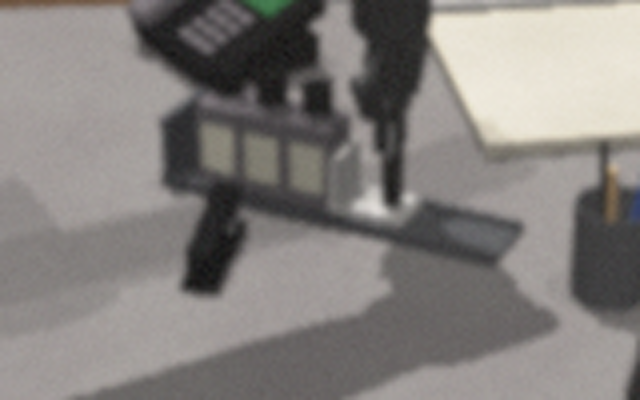

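The row is bunched and upright, with a gap of about 20 mm left at the wall. I'll creep up and feel for contact.

Call:
servo_tool --deltas '[[[0.007,0,0],[0,0,0],0],[[0.007,0,0],[0,0,0],0],[[0.007,0,0],[0,0,0],0],[[0.004,0,0],[0,0,0],0],[[0,0,0],[0,0,0],0]]'

```text
time_s: 59.35
ee_pos: [0.5451, 0.2777, 0.0793]
eef_rot: [0.808, 3.032, 0.0]
wrist_force: [0.8, -4.2, 6.3]
width: 0.242
grasp_force: 39.2
```

Call:
servo_tool --deltas '[[[0.003,0,0],[0,0,0],0],[[0,0,0],[0,0,0],0]]'

```text
time_s: 59.55
ee_pos: [0.5438, 0.2784, 0.0793]
eef_rot: [0.808, 3.032, 0.0]
wrist_force: [2.0, -4.5, 5.6]
width: 0.242
grasp_force: 39.2
```

Call:
servo_tool --deltas '[[[0.003,0,0],[0,0,0],0],[[0,0,0],[0,0,0],0]]'

```text
time_s: 59.75
ee_pos: [0.5422, 0.2793, 0.0792]
eef_rot: [0.808, 3.032, 0.0]
wrist_force: [1.4, -4.3, 6.0]
width: 0.241
grasp_force: 39.2
```

Call:
servo_tool --deltas '[[[0.003,0,0],[0,0,0],0],[[0,0,0],[0,0,0],0]]'

```text
time_s: 59.95
ee_pos: [0.5407, 0.2802, 0.0792]
eef_rot: [0.808, 3.032, 0.0]
wrist_force: [2.1, -4.7, 6.2]
width: 0.242
grasp_force: 39.2
```

Call:
servo_tool --deltas '[[[0.003,0,0],[0,0,0],0],[[0,0,0],[0,0,0],0]]'

```text
time_s: 60.15
ee_pos: [0.5392, 0.2811, 0.0793]
eef_rot: [0.808, 3.032, 0.0]
wrist_force: [2.0, -4.7, 5.1]
width: 0.245
grasp_force: 39.2
```

Call:
servo_tool --deltas '[[[0.002,0,0],[0,0,0],0],[[0,0,0],[0,0,0],0]]'

```text
time_s: 60.35
ee_pos: [0.5382, 0.2817, 0.0793]
eef_rot: [0.808, 3.032, 0.0]
wrist_force: [2.5, -4.5, 5.8]
width: 0.247
grasp_force: 39.2
```

Call:
servo_tool --deltas '[[[0.002,0,0],[0,0,0],0],[[0,0,0],[0,0,0],0]]'

```text
time_s: 60.55
ee_pos: [0.5371, 0.2823, 0.0793]
eef_rot: [0.808, 3.032, 0.0]
wrist_force: [2.3, -4.8, 5.4]
width: 0.241
grasp_force: 39.2
```

Call:
servo_tool --deltas '[[[0.002,0,0],[0,0,0],0],[[0,0,0],[0,0,0],0]]'

```text
time_s: 60.75
ee_pos: [0.5369, 0.2824, 0.0793]
eef_rot: [0.809, 3.03, -0.001]
wrist_force: [6.2, -7.2, 3.3]
width: 0.241
grasp_force: 39.0
```

Call:
servo_tool --deltas '[[[0.002,0,0],[0,0,0],0],[[0,0,0],[0,0,0],0]]'

```text
time_s: 60.95
ee_pos: [0.5369, 0.2824, 0.0793]
eef_rot: [0.809, 3.027, -0.001]
wrist_force: [13.2, -10.3, 2.3]
width: 0.242
grasp_force: 39.1
```

Contact felt: the force along the lane rose to about 17 N with no further motion. Relax, release and lift clear.

Call:
servo_tool --deltas '[[[-0.003,0,0],[0,0,0],0],[[0,0,0],[0,0,0],0.6],[[0,0,0],[0,0,0],1],[[0,0,0],[0,0,0],1],[[0,0,0],[0,0,0],1]]'

```text
time_s: 61.45
ee_pos: [0.5355, 0.2833, 0.078]
eef_rot: [0.807, 3.035, -0.0]
wrist_force: [-0.1, 0.3, 0.4]
width: 0.907
grasp_force: 0.0
```

Call:
servo_tool --deltas '[[[0,0,-0.03],[0,0,0],1],[[0,0,-0.06],[0,0,0],1],[[0,0,-0.06],[0,0,0],1],[[0,0,-0.06],[0,0,0],1],[[0,0,0],[0,0,0],1]]'

```text
time_s: 61.95
ee_pos: [0.5368, 0.2841, 0.2098]
eef_rot: [0.806, 3.029, 0.008]
wrist_force: [1.2, 0.2, 0.2]
width: 1.003
grasp_force: 0.0
```

```bash
python3 - <<'E'
from h import *
K,T=info('wrist'); a=manip.read_camera('wrist'); overlay(a,K,T,(-.15,.15))
b=manip.read_camera('side'); b=cv2.resize(b[120:220,230:390],(640,400),interpolation=cv2.INTER_CUBIC); save('p20.png',cv2.resize(np.hstack([a,b]),(800,250)))
E
```

```text
(no output)
```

View pics/p20.png

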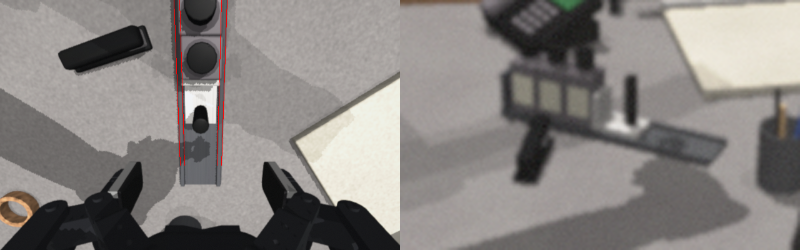

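The three bottles stand in one snug row against the wall (side view, about 505–600), with the pusher face up against the last one.

```bash
python3 -c "
from bench import manip
print(manip.hand_in())"
```

```text
the job is handed in; nothing more can be done
None
```

The job is handed in, with no verdict returned: all three toner bottles on the counter stand cap up in one snug row against the end wall, and I stopped the pusher when the resistance rose to about 17 N; I did not touch the other items.

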